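# Load a brass tube in the vee of a tube-sawing jig and clamp it

### The job

Get the brass tube ready for sawing: roll it across the wooden deck into the vee of the jig without picking it up, let go so that it settles square in the vee by itself, then slide it along the vee until you feel it press firmly but gently against the end stop. Take your hand off and swing the toggle clamp's handle over and down until the clamp locks the tube. The tube is thin-walled, so neither squeeze it nor ram it into the stop, and leave the soldering block, the flux jar and the brush alone.

Things in the scene. Friction and masses are not known exactly. Their poses are not given: they have to be found in the camera images.
- jig: Tube-sawing jig, bolted down: steel base plate (300 x 400 x 12 mm), vee block, wooden loading deck on its +y side, toggle clamp on its -y side. Origin at bench height under the vee's bottom line, in the clamp's plane; x along the vee to the end stop, y from vee to deck, z up. The clamp body stands at x -30 to 30, y -55 to -130, up to z 98 mm.
- vee_seat (a point): Where the axis of a tube lying in the vee passes: jig x 0, y 0, z 52.6 mm, axes as the jig's. The vee is a 90-degree groove in a steel block from x -115 to +45 mm; bottom line at z 30 mm, edges at y +16 and -16 mm, z 46 mm.
- deck (a point): Middle of the wooden deck's top, level with the vee's edge (z 46 mm above the bench): a flat surface from jig x -145 to +75 mm and from the vee's edge at y +16 to +150 mm, where a lip 12 mm high and 8 mm thick ends it. Axes as the jig's.
- tube_center (a point): Middle of the brass tube: 32 mm outside diameter, 130 mm long, about 0.17 kg, thin-walled, ends shut to the touch, smooth: it slides in the vee with under 1 N. x is the tube's axis, at the start within 13 degrees of the jig's x; y and z turn as it rolls. It starts lying on the deck, 60 to 85 mm from the vee.
- stop_axis (a point): Point on the end stop's rod axis, in the middle of the carriage that carries it past the vee's far end; axes as the jig's. The rod points to -x along the axis of the seated tube and ends in a rigid flat steel disc 30 mm across (stop_face, the disc's face centre). The rod is set anew each time and locked: the face lies 45 to 75 mm before this point, how far is not measured: feel for it.
- clamp_arm (a joint): Angle of the clamp's arm: 0 = open (upright), about 1.55 = clamped and locked (level, its sprung rubber tip pressing down on the tube at jig x 0). Linked to the handle by a toggle: it moves fast at first, hardly at all near the end, and locks once the handle has passed dead centre and met its stop.
- handle_end (a point): End of the clamp's black rubber grip, a round bar 14 mm thick, straight for its last 98 mm. Open, it stands nearly upright behind the arm: end at jig x 0, y -111, z 224 mm, 55 mm above the arm. Push it away from the vee (-y) and down, with little force, to a hard stop; its end runs a near quarter circle about y -86, z 98 mm to y -218, z 80 mm, where it slopes 13 degrees down.
- solder_block_center (a point): Middle of a flat perforated soldering block 70 x 50 x 16 mm, lying on the bench beside the deck. Not to be moved.
- flux_jar_center (a point): Middle of a small white jar with a steel lid, 48 mm across, 55 mm tall. Not to be moved.
- bench_brush_center (a point): Near the middle of a flat bench brush lying on the bench on the clamp's side, about 150 x 34 x 16 mm. Not to be moved.
Not all that is in view belongs to the job. Of the things like the part that bears tube_center, leave any that is blue or pink; of the rest the smaller one is meant.

How it is judged:
On the way, in this order (a step that is already met when the one before it is completed fails the run):
1. the tube has been rolled into the vee and lies in it on its own, square and at rest, untouched by the robot, with the clamp still open (y of tube_center in the frame of jig between -0.002 and 0.002 m and z of tube_center in the frame of jig between 0.0505 and 0.0545 m and angle between the x axis of tube_center and the x axis of jig, either way round below 0.03 rad and contact force between each of the arm, the fingers and tube below 0.1 N and linear speed of tube below 0.01 m/s and value of joint clamp_arm below 0.4 rad), for 0.3 s.
2. the tube, lying in the vee, has been slid along it and is pressed against the end stop with at least 1.5 N, the clamp still open (y of tube_center in the frame of jig between -0.002 and 0.002 m and z of tube_center in the frame of jig between 0.0505 and 0.0545 m and angle between the x axis of tube_center and the x axis of jig, either way round below 0.03 rad and contact force between tube and stop above 1.5 N and value of joint clamp_arm below 0.4 rad), for 0.05 s.
3. the clamp has been swung over and presses on the tube (y of tube_center in the frame of jig between -0.002 and 0.002 m and z of tube_center in the frame of jig between 0.0505 and 0.0545 m and angle between the x axis of tube_center and the x axis of jig, either way round below 0.03 rad and value of joint clamp_arm above 1.5 rad and contact force between tube and clamp_arm above 5 N), for 0.2 s.
At the end, for the whole second after the job is handed in: The tube lies in the vee (axis within 2 mm of the seat and 1.7 degrees of its line), its end within 2 mm of the end stop, at rest, with the clamp over (arm past 1.5 rad) and its tip pressing on the tube with over 5 N (all of step 3 and x of tube_center in the frame of stop_face above -0.067 m and linear speed of tube below 0.01 m/s); the robot touches nothing.
It fails at once if the tube is pressed against the end stop with more than 15 N (contact force between tube and stop above 15 N).
It fails at once if the thin-walled tube is squeezed or pushed by the fingers with more than 30 N (contact force between the fingers and tube above 30 N).
It fails at once if the tube is lifted more than 12 mm off the deck (z of tube_center in the frame of jig above 0.074 m).
It fails at once if the soldering block, the flux jar or the brush is moved by more than 15 mm (distance of any of solder_block_center, flux_jar_center, bench_brush_center from where it was at the start of the episode above 0.015 m).
It also fails if it takes over 64 s, if anything falls off the work surface, if the arm or the gripper's body presses on something with over 40 N, if the wrist force passes 120 N, or if a joint passes its speed limit or range.

### The arm

A 7-joint arm with a two-finger parallel gripper is mounted at the origin on the work surface. World frame = base frame: x ahead of the robot, y to its left, z up, the work surface at z = 0. Lengths are in m, angles in rad, forces in N, time in s.
With the tool pointing down it reaches from about 0.4 to 0.85 m from the base axis. Payload 4.4 kg.
Tool frame: the origin (TCP) lies on the mounting face of the last link; the fingertips stand env.tip_reach ahead of it and the grasp point (between the pads) lies 180 mm ahead of it (env.tip_reach is the distance from the TCP to the fingertips, in m); x points along the fingers, z is the direction in which the jaws open and shut, and the axes are right-handed (so a half turn about x gives the same grasp; the last joint's range is limited). The gripper opens to 94 mm and grips with 3 to 60 N. Pads are 16 mm wide; open, the fingers measure 119 mm over their backs; the gripper's body (75 mm by 177 mm) begins 78 mm behind the grasp point.
Start: joints at [-1.415, 0.628, 0.038, 1.517, -0.027, 0.996, -0.02], TCP at [0.143, 0.634, 0.405] pointing down, gripper open.
Joint ranges: [-3.06, 3.06], [-0.37, 2.12], [-1.25, 1.32], [0.18, 2.47], [-1.1, 4.24], [0.23, 1.98], [-2.94, 2.94]. Speed limits (rad/s): [2.57, 2.57, 3.14, 3.14, 3.14, 3.14, 3.14].

### API

Orientations are given as a rotation vector (axis times angle).
In Python, from plant import env gives the robot as it stands.
- The arm moves only by the shell command python3 -m inch 'ROWS' [FORCE]. ROWS is JSON, a list that holds one entry, the list of rows, each a list of 7 numbers: the shift along the tool's x, y, z in cm, then the turn, a rotation vector about the tool's x, y, z in rad, then the opening, from 0 (shut) to 1 (fully open). A call has 1 to 8 rows; each row shifts and turns the pose as measured when the row begins, along the tool's axes as they then stand; what a row does not reach is not made up. A row lasts 1/10 s, in which the tool goes at most 50 mm and 8.59 degrees, less where a joint would pass 70% of its speed; a pose out of reach is approached as far as the arm can. A call is refused whole if a number of a shift passes 5 or a number of a turn 0.15, either way. A call with a gripper value outside its range is refused whole. The fingers move at their own pace and stop on an object; FORCE is the grip in N (left out, the last holds). Time passes only in rows, so rows that do not move let the fingers close. It gives the time, the measured TCP pose, the force and the opening at its end, in the units of the state.
- env.sense(): the state, without advancing time (a new reading comes with each control period).
- env.grab_frame(name): name is "side" or "top"; returns (picture, depth): 480x640x3 uint8, red, green, blue; 480x640 float32, m along the optical axis (not along the pixel's ray), 0 where there is no reading.
- env.get_calibration(name): a dict with "intrinsics" (3x3 intrinsics, pixels), "cam_to_world" (4x4, takes a point from camera to world coordinates). Camera axes: x right, y up, looking along -z (the intrinsics and any distortion apply to the point x, -y, -z); pixel columns grow to the right and rows downward; lengths in m; the calibration is good to about 2 mm. A picture is of the moment at which its call begins. get_calibration takes no time and is no camera call.
- env.finish_job(): hands the job in, once; it reports no verdict.
The state is a dict: "t": time; "joints": joint angles; "joint_velocities": joint speeds; "tau": joint torques, N m; "ee_pos": TCP position; "eef_rot": TCP orientation; "contact_force": force on the tool from outside, world axes, zero at the start; "moment": the same for the moment, N m; "opening": finger opening in m.
Only numpy, scipy, OpenCV 4.12 (cv2) and the standard library are available. Lean on these libraries where they do the work, as an engineer would, in place of code of your own. Each camera call takes 0.05 s, during which the arm holds its last target.

## Working session

There is one attempt and no reset: what is moved stays moved. The work goes in short steps, Python scripts to look and compute and a shell command to move; the robot and the scene stay as the last step left them, time stands still between calls to the robot, and variables do not carry over. Pictures are saved under pics/ and viewed, and the job is handed in when it is done.

```bash
ls; mkdir -p pics
python3 - <<'E'
from plant import env
import cv2,numpy as np
s=env.sense();print({k:np.round(v,3).tolist() for k,v in s.items()}, env.tip_reach)
for n in("side","top"):
    im,d=env.grab_frame(n);cv2.imwrite(f"pics/{n}0.png",im[:,:,::-1]);np.save(f"pics/{n}0_d.npy",d);np.save(f"pics/{n}0_i.npy",im)
    c=env.get_calibration(n);print(n,np.round(c["intrinsics"],2).tolist(),np.round(c["cam_to_world"],4).tolist(),c.keys())
E
```

```text
pics
{'t': 0.0, 'joints': [-1.415, 0.629, 0.038, 1.518, -0.027, 0.996, -0.02], 'joint_velocities': [-0.001, -0.001, -0.0, -0.001, -0.0, 0.001, -0.0], 'tau': [-0.0, -54.972, 1.143, -18.664, -0.052, 0.024, 0.0], 'ee_pos': [0.143, 0.634, 0.404], 'eef_rot': [-1.045, 1.308, 1.043], 'contact_force': [-0.201, 0.311, -0.368], 'moment': [-0.01, -0.023, 0.005], 'opening': 0.094} 0.1992
side [[521.55, 0.0, 317.51], [0.0, 521.55, 240.81], [0.0, 0.0, 1.0]] [[0.7503, 0.3798, -0.5411, -0.2666], [-0.6609, 0.4112, -0.6278, -0.7839], [-0.0159, 0.8287, 0.5595, 0.943], [0.0, 0.0, 0.0, 1.0]] dict_keys(['intrinsics', 'cam_to_world'])
top [[518.55, 0.0, 323.33], [0.0, 518.55, 235.08], [0.0, 0.0, 1.0]] [[-0.003, 0.9964, -0.0846, 0.4047], [-0.9998, -0.0046, -0.018, 0.0492], [-0.0184, 0.0845, 0.9963, 1.2115], [0.0, 0.0, 0.0, 1.0]] dict_keys(['intrinsics', 'cam_to_world'])
```

View pics/side0.png

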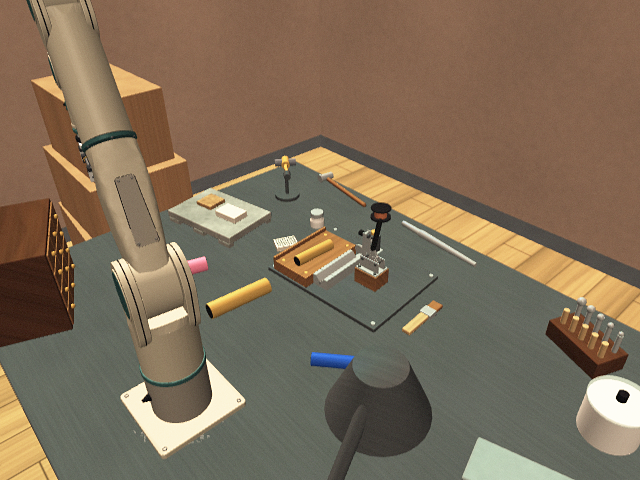

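View pics/top0.png

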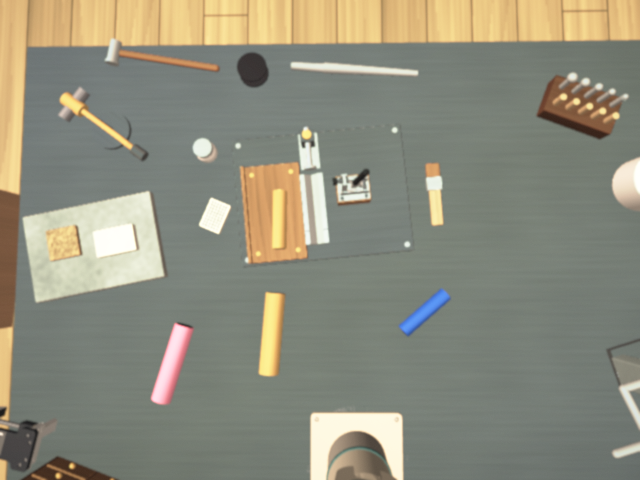

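Tube candidates in the top view: yellow on the deck (279,218), a larger yellow one on the bench (271,333), pink (172,363) and blue (425,312). The one on the deck fits, since it is the smaller of the non-blue, non-pink tubes and lies on the deck. I'll check it in an enlarged crop.

Run:
```python
import cv2
a=cv2.imread("pics/top0.png")[110:275,190:450];cv2.imwrite("pics/topc.png",cv2.resize(a,None,fx=3,fy=3,interpolation=cv2.INTER_CUBIC))
a=cv2.imread("pics/side0.png")[190:335,260:450];cv2.imwrite("pics/sidec.png",cv2.resize(a,None,fx=4,fy=4,interpolation=cv2.INTER_CUBIC))
```

```text
(no output)
```

View pics/topc.png

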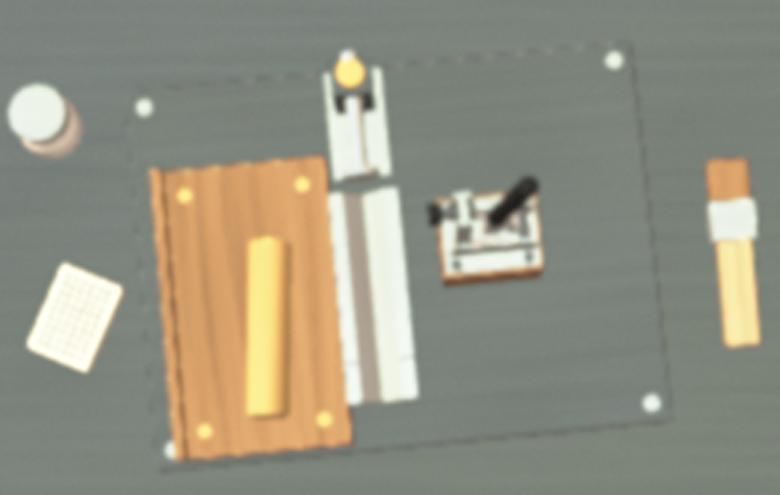

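View pics/sidec.png

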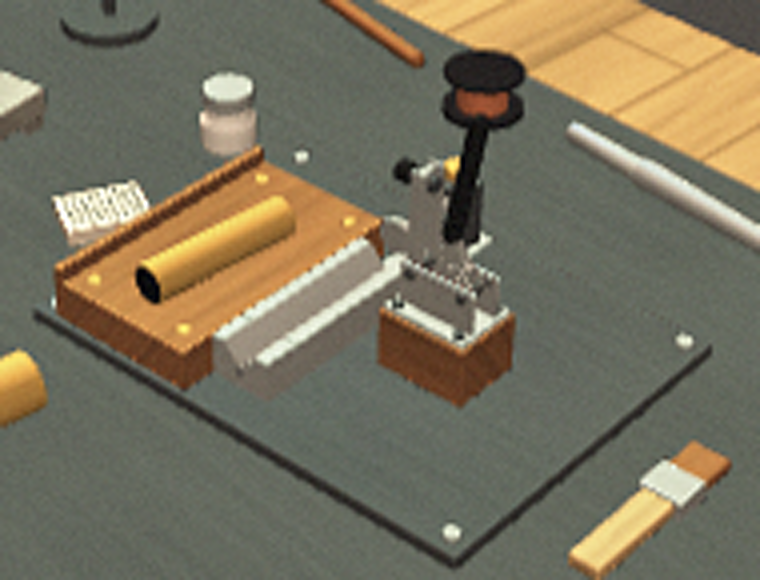

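The crops confirm it: the smaller brass tube lies on the deck, axis through about (279,218) in the top view, running nearly parallel to the vee. The jig is turned a few degrees, with the stop at the top around (307,150) and the clamp on the right. Next I'll measure all of these.

```bash
cat > h.py <<'E'
import numpy as np,cv2
from plant import env
def ray(n,uv):
    c=env.get_calibration(n);K=c["intrinsics"];T=np.array(c["cam_to_world"])
    uv=np.atleast_2d(np.asarray(uv,float))
    d=np.c_[(uv[:,0]-K[0][2])/K[0][0],-(uv[:,1]-K[1][2])/K[1][1],-np.ones(len(uv))]
    return T[:3,3],d@T[:3,:3].T
def plane(n,uv,z):
    o,d=ray(n,uv);return o+d*((z-o[2])/d[:,2])[:,None]
def cloud(n,dep):
    v,u=np.mgrid[0:480,0:640];o,d=ray(n,np.c_[u.ravel(),v.ravel()])
    return (o+d*dep.reshape(-1,1)).reshape(480,640,3)
E
python3 - <<'E'
from h import *
im=np.load("pics/top0_i.npy");d=np.load("pics/top0_d.npy");P=cloud("top",d)
hsv=cv2.cvtColor(im,cv2.COLOR_RGB2HSV)
# tube: yellow, z>0.06
for nm,(u,v) in dict(deck=(255,240),vee_bottom=(312,215),veeR=(324,215),tube=(279,218),bench=(380,350),plate=(390,220),grip=(365,175),jar=(203,146),block=(215,216)).items():
    print(nm,np.round(P[v,u],4), hsv[v,u])
reg=np.zeros((480,640),bool);reg[150:275,235:300]=1
m=reg&(P[...,2]>0.062)
# lip is 58mm top; tube top 78
p=P[m];print('tube n',len(p),p[:,2].max())
(c,wh,a)=cv2.minAreaRect((p[:,:2]*1000).astype(np.float32));print('tube rect mm',c,wh,a)
# deck level
reg[:]=0;reg[140:275,235:325]=1
m=reg&(abs(P[...,2]-0.046)<0.006)&(hsv[...,1]>90)
pts=(P[m][:,:2]*1000).astype(np.float32);print('deck',cv2.minAreaRect(pts),np.median(P[m][:,2]))
m=reg&(hsv[...,1]<70)&(abs(P[...,2]-0.046)<0.008)&(np.mgrid[0:480,0:640][0]>170)
pts=(P[m][:,:2]*1000).astype(np.float32);print('vee',cv2.minAreaRect(pts),np.median(P[m][:,2]))
b=np.array([(144,107),(614,60),(652,402),(169,450)])/3+[190,110]-1/3
print(np.round(plane("top",b,0.013),4))
E
```

```text
deck [0.4931 0.2246 0.0475] [ 15 129 219]
vee_bottom [0.5508 0.0963 0.0345] [ 16  42 172]
veeR [0.5491 0.0687 0.0473] [ 51   7 248]
tube [0.5388 0.167  0.0811] [ 25 115 251]
bench [ 0.2426 -0.0578  0.0046] [ 51  19 131]
plate [ 0.541  -0.084   0.0121] [ 64  16 131]
grip [ 0.6035 -0.0133  0.2283] [19 33 61]
jar [0.7082 0.3442 0.0548] [ 46  12 243]
block [0.552  0.3232 0.0162] [ 29  21 248]
tube n 855 1.2115034887685312
tube rect mm (515.9227294921875, 148.1795654296875) (249.69747924804688, 162.20240783691406) 74.65617370605469
deck ((556.3037719726562, 181.04693603515625), (220.20277404785156, 128.0683135986328), 5.553088188171387) 0.046087354725867336
vee ((564.2891845703125, 92.43736267089844), (160.2596893310547, 53.3558235168457), 5.208428382873535) 0.044835108046561656
[[ 0.7201  0.2727  0.013 ]
 [ 0.7548 -0.097   0.013 ]
 [ 0.4857 -0.1223  0.013 ]
 [ 0.4501  0.2503  0.013 ]]
```

Run:
```python
from h import *
im=np.load("pics/top0_i.npy");d=np.load("pics/top0_d.npy");P=cloud("top",d);hsv=cv2.cvtColor(im,cv2.COLOR_RGB2HSV)
reg=np.zeros((480,640),bool);reg[170:262,262:298]=1
m=reg&(P[...,2]>0.064)&(P[...,2]<.1)&(d>0)
p=P[m]*1000;print(len(p),p[:,2].max());r=cv2.minAreaRect(p[:,:2].astype(np.float32));print('tube',r)
yaw=np.deg2rad(5.35);ex=np.array([np.cos(yaw),np.sin(yaw)]);ey=np.array([-ex[1],ex[0]]);O=np.array([599.1,95.7])
print('jig frame',(np.array(r[0])-O)@ex,(np.array(r[0])-O)@ey)
# side view tube
im2=np.load("pics/side0_i.npy");d2=np.load("pics/side0_d.npy");Q=cloud("side",d2)
J=lambda P:np.stack([(P[...,:2]*1000-O)@ex,(P[...,:2]*1000-O)@ey,P[...,2]*1000],-1)
for nm,C,D in(("top",P,d),("side",Q,d2)):
    j=J(C);ok=(D>0)
    s=lambda c:j[ok&c]
    t=s((j[...,2]>64)&(j[...,2]<90)&(abs(j[...,0]+50)<120)&(j[...,1]>30)&(j[...,1]<130))
    print(nm,'tube jig',len(t),t.min(0),t.max(0),np.median(t,0))
    # groove profile
    for xx in(-90,-60,-30,0):
        t=s((abs(j[...,0]-xx)<12)&(abs(j[...,1])<40)&(j[...,2]>20)&(j[...,2]<60)); o=t[np.argsort(t[:,1])]
        print(xx,[(int(y0),round(float(np.median(t[abs(t[:,1]-y0)<2.5][:,2])),1)) for y0 in range(-28,30,4) if (abs(t[:,1]-y0)<2.5).any()])
    t=s((j[...,2]>100)&(j[...,2]<260)&(abs(j[...,0])<60)&(j[...,1]<-30)&(j[...,1]>-180)); 
    for z in range(100,240,20):
        q=t[abs(t[:,2]-z)<10]
        if len(q):print('clamp z',z,len(q),np.round(q.min(0)),np.round(q.max(0)),np.round(np.median(q,0)))
    t=s((j[...,0]>45)&(j[...,0]<220)&(abs(j[...,1])<30)&(j[...,2]>15))
    for x in range(50,220,10):
        q=t[abs(t[:,0]-x)<5]
        if len(q):print('stop x',x,len(q),np.round(q.min(0)),np.round(q.max(0)))
```

```text
818 85.41611483834477
tube ((537.85498046875, 168.14425659179688), (31.49538803100586, 130.31365966796875), 89.75186920166016)
jig frame -54.22355325618063 77.83912257210666
top tube jig 818 [-119.79207597   57.08863096   64.0382951 ] [11.55551965 99.28167673 85.41611484] [-55.21936624  76.43151949  75.34171736]
-90 [(-28, 45.5), (-24, 46.0), (-20, 46.7), (-16, 45.2), (-12, 42.0), (-8, 37.4), (-4, 32.7), (0, 32.6), (4, 34.9), (8, 38.9), (12, 41.9), (16, 45.8), (20, 47.1), (24, 46.2), (28, 45.2)]
-60 [(-28, 45.7), (-24, 45.8), (-20, 47.4), (-16, 44.9), (-12, 40.7), (-8, 37.7), (-4, 34.0), (0, 31.9), (4, 35.4), (8, 39.2), (12, 43.9), (16, 45.1), (20, 46.6), (24, 46.2), (28, 46.4)]
-30 [(-28, 47.0), (-24, 46.5), (-20, 47.7), (-16, 45.2), (-12, 41.2), (-8, 36.9), (-4, 33.0), (0, 31.4), (4, 35.2), (8, 38.7), (12, 42.7), (16, 47.4), (20, 46.4), (24, 46.2), (28, 45.8)]
0 [(-28, 48.7), (-24, 46.2), (-20, 46.7), (-16, 45.1), (-12, 41.6), (-8, 37.6), (-4, 33.8), (0, 31.7), (4, 35.2), (8, 39.4), (12, 42.5), (16, 46.7), (20, 47.6), (24, 46.0), (28, 46.5)]
clamp z 100 33 [ -14. -123.  100.] [ 12.
[... 2084 characters left out ...]
13. -47. 170.] [ -2. -75. 162.]
clamp z 180 43 [ -11. -111.  170.] [ 14. -64. 189.] [  -3. -104.  177.]
clamp z 200 33 [  -6. -116.  190.] [   9. -100.  210.] [  -3. -110.  200.]
clamp z 220 37 [ -10. -118.  210.] [   6. -106.  230.] [  -2. -113.  222.]
stop x 50 21 [ 45. -14.  33.] [55. 28. 68.]
stop x 60 55 [ 55. -11.  16.] [64. 30. 68.]
stop x 70 15 [65. 14. 15.] [73. 28. 50.]
stop x 80 3 [76. 13. 16.] [78. 28. 25.]
stop x 90 2 [86. -6. 55.] [89. -3. 61.]
stop x 110 4 [108.  -7.  54.] [115.  -5.  61.]
stop x 120 27 [116. -21.  16.] [125.   6.  82.]
stop x 130 34 [125. -19.  16.] [135.   8.  83.]
stop x 140 18 [136. -18.  15.] [143.   7.  80.]
stop x 150 1 [146. -23.  16.] [146. -23.  16.]
```

```bash
cat >> h.py <<'E'
from scipy.spatial.transform import Rotation as R
yaw=np.deg2rad(5.35);EX=np.array([np.cos(yaw),np.sin(yaw),0]);EY=np.array([-EX[1],EX[0],0]);OJ=np.array([599.1,95.7,0])
RJ=np.c_[EX,EY,[0,0,1]]
def tip():   # fingertip point in jig mm
    s=env.sense();r=R.from_rotvec(s["eef_rot"]);p=np.array(s["ee_pos"])*1000+r.apply([env.tip_reach*1000,0,0])
    return (p-OJ)@RJ,r,s
def go(target,sgn=None,extra=None):
    """target fingertip in jig mm -> shift cm in tool axes, rotvec to square (tool x down, z along sgn*EX)"""
    t,r,s=tip()
    z=sgn*EX; x=np.array([0,0,-1.]);g=R.from_matrix(np.c_[x,np.cross(z,x),z])
    if extra is not None: g=extra*g
    rot=(r.inv()*g)
    # TCP shift
    tcp=OJ+RJ@np.array(target)-g.apply([env.tip_reach*1000,0,0])
    d=r.inv().apply(tcp-np.array(s["ee_pos"])*1000)/10
    print('t',round(s["t"],2),'tip jig',np.round(t,1),'F jig',np.round(RJ.T@np.array(s["contact_force"]),2),'open',round(s["opening"],4))
    print('tool shift cm',np.round(d,2),'rotvec',np.round(rot.as_rotvec(),3),'q',np.round(s["joints"],2))
    print('tool axes in jig rows x,y,z:',np.round((RJ.T@r.as_matrix()).T,2).tolist())
E
python3 -c "
from h import *
go([-54,118,110],1);go([-54,118,110],-1)"
```

```text
t 0.1 tip jig [-404.1  578.   204.7] F jig [ 0.2  -0.37 -0.52] open 0.0939
tool shift cm [  9.52 -47.55 -32.9 ] rotvec [ 1.256e+00 -1.000e-03  1.000e-03] q [-1.41  0.63  0.04  1.52 -0.03  1.   -0.02]
tool axes in jig rows x,y,z: [[-0.0, -0.0, -1.0], [-0.95, 0.31, -0.0], [0.31, 0.95, -0.0]]
t 0.1 tip jig [-404.1  578.   204.7] F jig [ 0.2  -0.37 -0.52] open 0.0939
tool shift cm [  9.52 -47.55 -32.9 ] rotvec [-1.886e+00 -1.000e-03 -2.000e-03] q [-1.41  0.63  0.04  1.52 -0.03  1.   -0.02]
tool axes in jig rows x,y,z: [[-0.0, -0.0, -1.0], [-0.95, 0.31, -0.0], [0.31, 0.95, -0.0]]
```

```bash
python3 -m inch '[[[0,-4.1,-2.8,0.14,0,0,0.8],[0,-4.4,-2.2,0.14,0,0,0.8],[0,-4.7,-1.5,0.14,0,0,0.8],[0,-4.8,-0.9,0.14,0,0,0.8],[0,-4.9,-0.2,0.14,0,0,0.8],[0,-4.9,0.5,0.14,0,0,0.8]]]' 10; python3 -c "
from h import *
go([-54,118,110],1)"
```

```text
t: 0.7
ee_pos: [0.3399, 0.4158, 0.3998]
eef_rot: [-0.386, 1.543, 0.388]
contact_force: [0.7, 0.5, 0.1]
opening: 0.0754
t 0.7 tip jig [-229.6  343.   200.6] F jig [0.73 0.47 0.11] open 0.0754
tool shift cm [  8.93 -27.52   7.36] rotvec [ 0.399 -0.007 -0.002] q [-1.12  0.49  0.28  1.84 -0.18  0.84 -0.26]
tool axes in jig rows x,y,z: [[-0.01, 0.0, -1.0], [-0.39, 0.92, 0.0], [0.92, 0.39, -0.01]]
```

```bash
python3 -m inch '[[[0.5,-4.6,1.2,0.1,0,0,0.8],[0.5,-4.4,1.6,0.1,0,0,0.8],[0.5,-4.2,2.1,0.1,0,0,0.8],[0.5,-4.0,2.5,0.1,0,0,0.8],[0.5,-3.7,2.9,0,0,0,0.8]]]'; python3 -c "
from h import *
go([-54,118,110],1)"
```

```text
t: 1.2
ee_pos: [0.5035, 0.2345, 0.3729]
eef_rot: [-0.057, 1.577, 0.058]
contact_force: [0.1, 0.8, -0.4]
opening: 0.0751
t 1.2 tip jig [-83.6 147.3 173.7] F jig [ 0.19  0.83 -0.37] open 0.0751
tool shift cm [ 6.35 -2.86  2.92] rotvec [-0.02  -0.007 -0.001] q [-0.73  0.56  0.38  1.82 -0.28  0.82 -0.14]
tool axes in jig rows x,y,z: [[-0.01, 0.0, -1.0], [0.02, 1.0, 0.0], [1.0, -0.02, -0.01]]
```

```bash
python3 -m inch '[[[2,-1.4,1.5,-0.02,-0.007,0,0.8],[2.5,-1.4,1.4,0,0,0,0.8],[2,0,0,0,0,0,0.8],[2,0,0,0,0,0,0.8],[0,0,0,0,0,0,0.8]]]'; python3 -c "
from h import *
go([-54,118,53],1)
im,d=env.grab_frame('top');cv2.imwrite('pics/t1.png',cv2.resize(im[110:275,190:450,::-1],None,fx=3,fy=3))
im,d=env.grab_frame('side');cv2.imwrite('pics/s1.png',cv2.resize(im[150:335,210:450,::-1],None,fx=3,fy=3))"
```

```text
t: 1.7
ee_pos: [0.5411, 0.1979, 0.2839]
eef_rot: [-0.065, 1.567, 0.059]
contact_force: [-0.7, -0.1, -0.2]
opening: 0.0751
t 1.7 tip jig [-47.7 106.3  84.7] F jig [-0.7  -0.02 -0.24] open 0.0751
tool shift cm [ 3.16  1.09 -0.6 ] rotvec [-0.014  0.003  0.004] q [-0.6   0.7   0.31  1.84 -0.33  0.64 -0.01]
tool axes in jig rows x,y,z: [[0.0, -0.0, -1.0], [0.01, 1.0, -0.0], [1.0, -0.01, 0.0]]
```

View pics/s1.png

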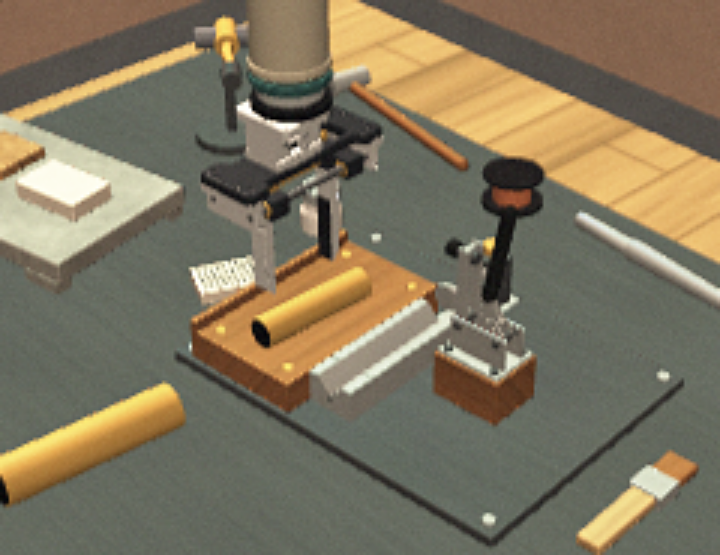

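View pics/t1.png

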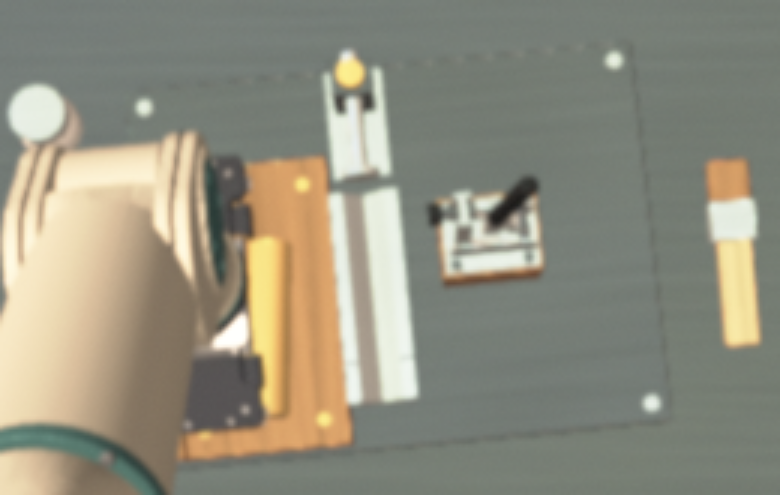

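The side view shows both open fingers above the deck between the tube and the lip (fingertips near (265,285) and (330,255) in the crop). I'll back off slightly and lower them.

```bash
python3 -m inch '[[[0,1.1,-0.6,-0.014,0,0,0.8],[1.5,0,0,0,0,0,0.8],[1.2,0,0,0,0,0,0.8],[0.4,0,0,0,0,0,0.8],[0,0,0,0,0,0,0.8]]]'; python3 -c "
from h import *
go([-54,118,53],1)"
```

```text
t: 2.3
ee_pos: [0.5346, 0.2144, 0.259]
eef_rot: [-0.077, 1.556, 0.081]
contact_force: [-0.2, -0.3, -0.1]
opening: 0.0752
t 2.3 tip jig [-50.4 124.6  59.8] F jig [-0.21 -0.26 -0.11] open 0.0752
tool shift cm [ 0.67 -0.62 -0.1 ] rotvec [ 0.008  0.014 -0.002] q [-0.61  0.74  0.28  1.86 -0.35  0.58 -0.  ]
tool axes in jig rows x,y,z: [[0.01, 0.0, -1.0], [-0.01, 1.0, 0.0], [1.0, 0.01, 0.01]]
```

```bash
python3 -m inch '[[[0.5,-0.4,-0.2,0.008,0.014,0,0.8],[0.2,-0.4,0,0,0,0,0.8],[0,-0.4,0,0,0,0,0.8],[0,-0.4,0,0,0,0,0.8]]]'; python3 -c "
from h import *
go([-54,90,53],1)"
```

```text
t: 2.7
ee_pos: [0.5344, 0.1979, 0.2525]
eef_rot: [-0.071, 1.569, 0.075]
contact_force: [0.2, -0.5, -0.2]
opening: 0.0753
t 2.7 tip jig [-54.9 108.3  53.3] F jig [ 0.2  -0.52 -0.25] open 0.0753
tool shift cm [ 0.03 -1.77  0.09] rotvec [-0.     0.    -0.003] q [-0.58  0.74  0.27  1.88 -0.35  0.57  0.02]
tool axes in jig rows x,y,z: [[0.0, 0.0, -1.0], [0.0, 1.0, 0.0], [1.0, -0.0, 0.0]]
```

```bash
python3 -m inch '[[[0,-0.3,0,0,0,0,0.8],[0,-0.3,0,0,0,0,0.8],[0,-0.3,0,0,0,0,0.8],[0,-0.3,0,0,0,0,0.8],[0,-0.3,0,0,0,0,0.8],[0,-0.3,0,0,0,0,0.8],[0,-0.3,0,0,0,0,0.8],[0,-0.3,0,0,0,0,0.8]]]'; python3 -c "
from h import *
go([-54,40,53],1)"
cat > look.py <<'E'
import sys
from h import *
k=sys.argv[1]
im,d=env.grab_frame('side');cv2.imwrite(f'pics/s{k}.png',cv2.resize(im[150:335,210:450,::-1],None,fx=3,fy=3))
C=cloud('side',d)*1000;J=(C-OJ)@RJ
h=cv2.cvtColor(im,cv2.COLOR_RGB2HSV)
m=(d>0)&(J[...,2]>52)&(J[...,2]<90)&(J[...,0]>-160)&(J[...,0]<70)&(J[...,1]>-20)&(J[...,1]<140)&(h[...,1]>120)&(h[...,0]>17)&(h[...,0]<32)
p=J[m]; print(len(p))
if len(p):
    t=p[p[:,2]>np.percentile(p[:,2],60)];f=np.polyfit(t[:,0],t[:,1],1)
    print('tube x',p[:,0].min(),p[:,0].max(),'ztop',np.percentile(p[:,2],[50,98]),'ridge y at mid',np.median(t[:,1]),'yaw deg',np.rad2deg(np.arctan(f[0])))
E
python3 look.py 2
```

```text
t: 3.5
ee_pos: [0.5372, 0.1709, 0.253]
eef_rot: [-0.07, 1.568, 0.074]
contact_force: [-1.1, 0.4, -0.6]
opening: 0.0752
t 3.5 tip jig [-54.3  81.2  53.8] F jig [-1.08  0.47 -0.58] open 0.0752
tool shift cm [ 0.07 -4.06  0.07] rotvec [-0.002  0.001 -0.003] q [-0.53  0.74  0.27  1.89 -0.35  0.56  0.06]
tool axes in jig rows x,y,z: [[0.0, 0.0, -1.0], [0.0, 1.0, 0.0], [1.0, -0.0, 0.0]]
200
tube x -121.2507596273592 9.481335585910527 ztop [76.98936549 81.19470768] ridge y at mid 47.66854272099161 yaw deg -5.407040173636198
```

View pics/s2.png

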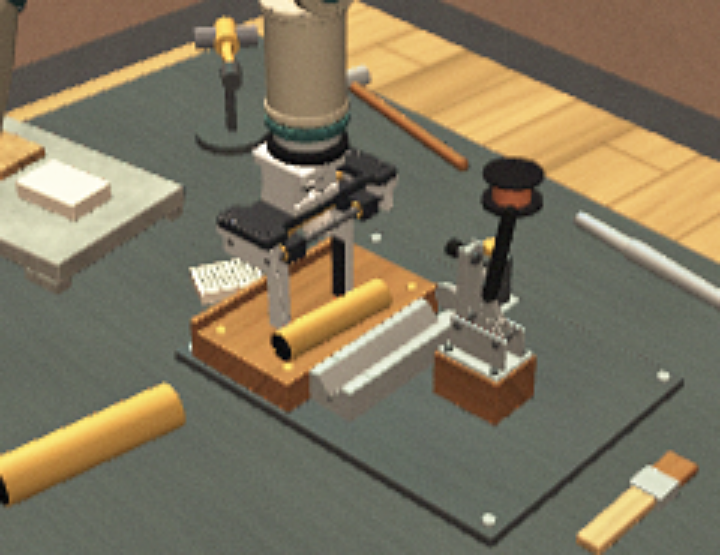

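The tube has rolled ahead to about y=50 and is still skewed 5°. I'll let one row pass and see whether it keeps rolling.

```bash
python3 -m inch '[[[0,0,0,0,0,0,0.8]]]'; python3 look.py 3
```

```text
t: 3.65
ee_pos: [0.5373, 0.17, 0.253]
eef_rot: [-0.069, 1.568, 0.073]
contact_force: [0.0, -0.8, 0.5]
opening: 0.0751
197
tube x -123.29469810302182 10.742591308262988 ztop [76.68924    81.06096363] ridge y at mid 43.08764511798116 yaw deg -6.321268500205876
```

```bash
python3 -m inch '[[[0,-0.3,0,0,0,0,0.8],[0,-0.4,0,0,0,0,0.8],[0,-0.4,0,0,0,0,0.8]]]'; python3 look.py 4;  python3 -c "
from h import *
go([-54,40,53],1)"
```

```text
t: 4.0
ee_pos: [0.5383, 0.1593, 0.253]
eef_rot: [-0.07, 1.568, 0.074]
contact_force: [0.5, 0.1, -0.5]
opening: 0.0753
204
tube x -122.90554485737562 8.10183204472431 ztop [76.64954805 81.02652183] ridge y at mid 35.808298709101614 yaw deg -3.3260647837959896
t 4.05 tip jig [-54.3  68.4  53.8] F jig [-0.14 -1.21 -0.06] open 0.0753
tool shift cm [ 0.08 -2.8   0.07] rotvec [-0.002  0.001 -0.002] q [-0.51  0.73  0.26  1.9  -0.34  0.55  0.08]
tool axes in jig rows x,y,z: [[0.0, 0.0, -1.0], [0.0, 1.0, 0.0], [1.0, -0.0, 0.0]]
```

```bash
python3 -m inch '[[[0,-0.4,0,0,0,0,0.8],[0,-0.4,0,0,0,0,0.8],[0,-0.3,0,0,0,0,0.8]]]'; python3 look.py 5;  python3 -c "
from h import *
go([-54,40,53],1)"
```

```text
t: 4.35
ee_pos: [0.5395, 0.1464, 0.253]
eef_rot: [-0.07, 1.568, 0.073]
contact_force: [1.1, -0.4, -0.2]
opening: 0.075
208
tube x -132.4811032253808 7.88679711067697 ztop [76.7217028  80.33540871] ridge y at mid 23.89922239265108 yaw deg -3.265757951292491
t 4.4 tip jig [-54.3  55.6  53.8] F jig [ 0.43 -0.32 -0.83] open 0.0752
tool shift cm [ 0.08 -1.54  0.07] rotvec [-0.003  0.002 -0.001] q [-0.48  0.73  0.26  1.91 -0.34  0.55  0.1 ]
tool axes in jig rows x,y,z: [[0.0, 0.0, -1.0], [0.0, 1.0, 0.0], [1.0, -0.0, 0.0]]
```

View pics/s5.png

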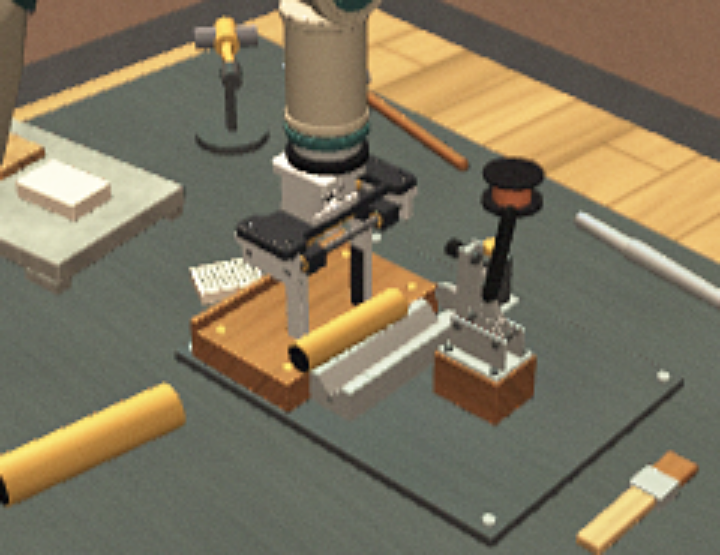

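```bash
python3 -m inch '[[[0,-0.3,0,0,0,0,0.8],[0,-0.3,0,0,0,0,0.8],[0,-0.3,0,0,0,0,0.8],[0,-0.3,0,0,0,0,0.8],[0,0,0,0,0,0,0.8],[0,0,0,0,0,0,0.8]]]'; python3 look.py 6;  python3 -c "
from h import *
go([-54,40,53],1)"
```

```text
t: 5.0
ee_pos: [0.5408, 0.1325, 0.253]
eef_rot: [-0.07, 1.568, 0.072]
contact_force: [1.2, 0.8, -0.3]
opening: 0.0752
215
tube x -124.91041305129023 6.628838840416784 ztop [66.95559466 72.02188893] ridge y at mid -3.472793334109767 yaw deg -0.11402092511358758
t 5.05 tip jig [-54.3  42.2  53.8] F jig [ 0.06  0.28 -0.42] open 0.0751
tool shift cm [ 0.08 -0.2   0.06] rotvec [-0.003  0.002 -0.001] q [-0.46  0.73  0.26  1.91 -0.34  0.54  0.12]
tool axes in jig rows x,y,z: [[0.0, 0.0, -1.0], [0.0, 1.0, 0.0], [1.0, -0.0, 0.0]]
```

View pics/s6.png

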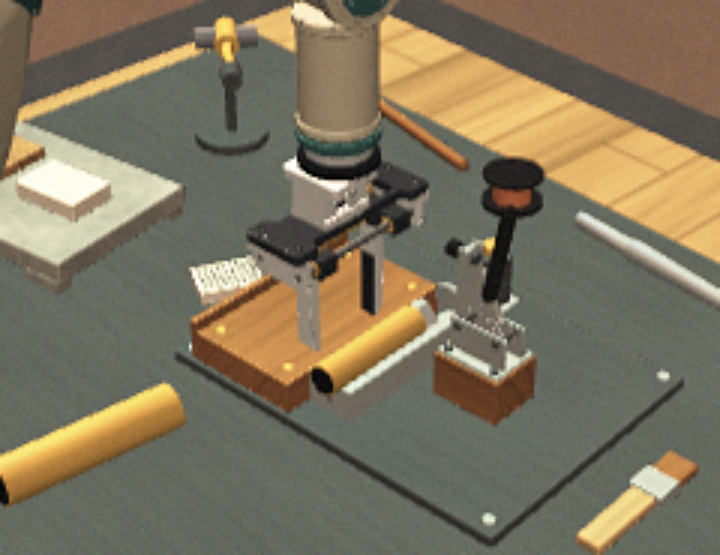

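The tube now lies in the vee: yaw about 0°, ends at x of about -123 and +7, near end at (322,378) in the crop. The fingers are clear of it. I'll back off and rise, giving it time to rest.

```bash
python3 -m inch '[[[-0.5,0.5,0,0,0,0,0.8],[-2,0.3,0,0,0,0,0.8],[-3,0,0,0,0,0,0.8],[-2,0,0,0,0,0,0.8],[0,0,0,0,0,0,0.8],[0,0,0,0,0,0,0.8],[0,0,0,0,0,0,0.8]]]' 20; python3 look.py 7;  python3 -c "
from h import *
go([-181,0,120],1)"
```

```text
t: 5.75
ee_pos: [0.539, 0.1439, 0.3304]
eef_rot: [-0.071, 1.57, 0.075]
contact_force: [-0.5, -0.3, 0.5]
opening: 0.0752
222
tube x -124.5191485523744 4.078512025497979 ztop [66.90573222 71.53040988] ridge y at mid -2.5533895083718496 yaw deg 1.1731586968747698
t 5.8 tip jig [-55.8  54.  130.9] F jig [0.16 0.72 0.38] open 0.0754
tool shift cm [  1.09  -5.36 -12.55] rotvec [-0.    -0.001 -0.002] q [-0.52  0.61  0.32  1.86 -0.29  0.71  0.06]
tool axes in jig rows x,y,z: [[-0.0, 0.0, -1.0], [0.0, 1.0, 0.0], [1.0, -0.0, -0.0]]
```

View pics/s7.png

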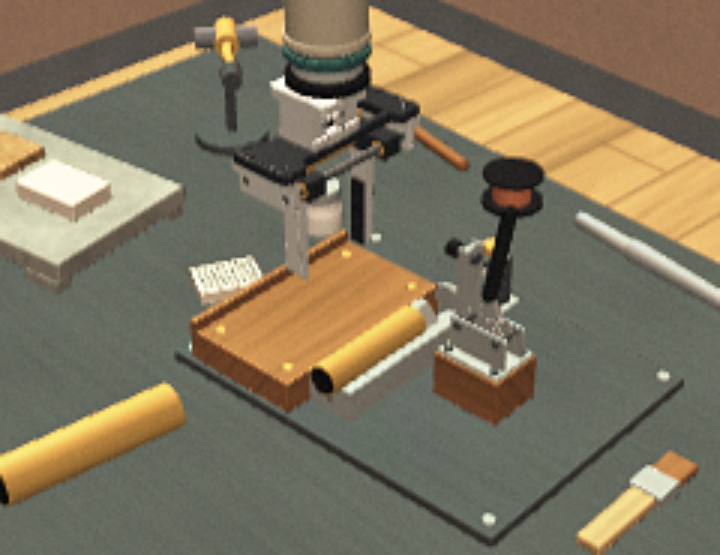

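The tube rests alone in the vee. Next I'll move to its near end.

```bash
python3 -m inch '[[[0,0,-3,0,0,0,0.8],[0,-1,-3,0,0,0,0.8],[0,-1.5,-3,0,0,0,0.8],[0,-1.5,-2,0,0,0,0.8],[0,-1,-0.5,0,0,0,0.8],[0,0,0,0,0,0,0.8]]]'; python3 -c "
from h import *
go([-181,0,48],1)
im,d=env.grab_frame('top');cv2.imwrite('pics/t8.png',cv2.resize(im[110:310,190:450,::-1],None,fx=3,fy=3))"
```

```text
t: 6.4
ee_pos: [0.4242, 0.0819, 0.3252]
eef_rot: [-0.075, 1.579, 0.074]
contact_force: [-0.1, 0.8, 0.5]
opening: 0.0753
t 6.4 tip jig [-177.2    2.6  126. ] F jig [-0.06  0.82  0.5 ] open 0.0753
tool shift cm [ 7.8  -0.26 -0.49] rotvec [ 0.001 -0.009 -0.   ] q [-0.48  0.48  0.31  2.18 -0.29  0.52  0.15]
tool axes in jig rows x,y,z: [[-0.01, 0.0, -1.0], [-0.0, 1.0, 0.0], [1.0, 0.0, -0.01]]
```

View pics/t8.png

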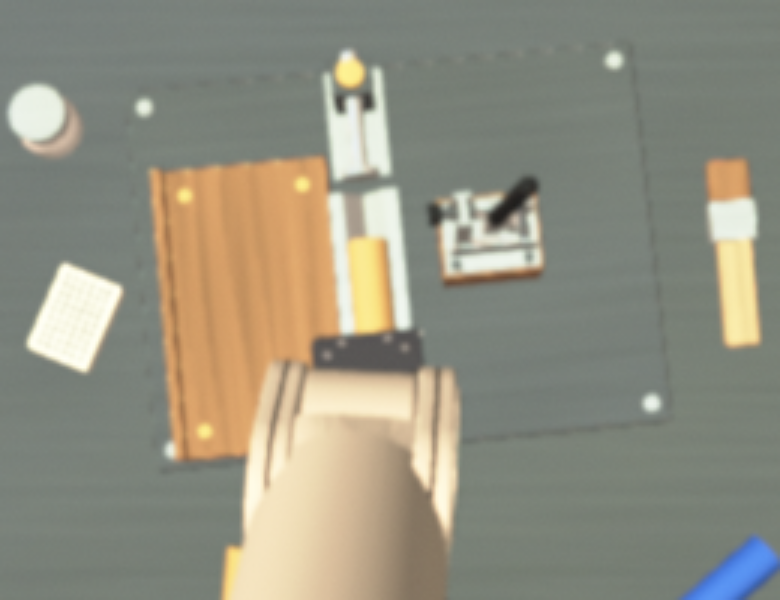

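```bash
python3 -c "
from h import *
f=lambda uv,z:np.round((plane('top',np.array(uv)/3+[190,110]-1/3,z/1000)*1000-OJ)@RJ,1)
print('tube end',f([[368,238]],68),'disc edges',f([[362,166],[358,178]],66))"
```

```text
tube end [[ 5.8 -2.1 68. ]] disc edges [[60.8 -2.7 66. ]
 [52.1  1.1 66. ]]
```

```bash
python3 -m inch '[[[1,-0.2,-0.6,0,-0.009,0,0.8],[2,0,0,0,0,0,0.8],[2,0,0,0,0,0,0.8],[1.5,0,0,0,0,0,0.8],[0,0,0,0,0,0,0.8],[0,0,0,0,0,0,0.8]]]'; python3 -c "
from h import *
go([-175,0,48],1)"
```

```text
t: 7.05
ee_pos: [0.4274, 0.0847, 0.2571]
eef_rot: [-0.075, 1.559, 0.08]
contact_force: [0.2, 0.6, 0.5]
opening: 0.0751
t 7.05 tip jig [-169.9    5.6   57.9] F jig [0.24 0.56 0.49] open 0.0751
tool shift cm [ 0.99 -0.5  -0.32] rotvec [ 0.005  0.01  -0.003] q [-0.39  0.61  0.2   2.23 -0.37  0.32  0.22]
tool axes in jig rows x,y,z: [[0.01, 0.0, -1.0], [-0.01, 1.0, 0.0], [1.0, 0.01, 0.01]]
```

```bash
python3 -m inch '[[[0,-0.5,-0.5,0,0.01,0,0.8],[0.5,0,0,0,0,0,0.8],[0.4,0,0,0,0,0,0.8],[0,0,0,0,0,0,0.8]]]'; python3 look.py 9; python3 -c "
from h import *
go([-175,0,48],1)"
```

```text
t: 7.45
ee_pos: [0.4245, 0.0795, 0.249]
eef_rot: [-0.075, 1.565, 0.081]
contact_force: [-0.3, -0.2, -0.2]
opening: 0.0753
202
tube x -115.7317279470835 9.732843372062012 ztop [66.89037    72.03570583] ridge y at mid -2.1882588382864308 yaw deg 1.582068455056787
t 7.5 tip jig [-174.4    0.8   49.9] F jig [ 0.42 -0.62  0.62] open 0.0753
tool shift cm [ 0.19 -0.02  0.03] rotvec [ 0.006  0.005 -0.003] q [-0.37  0.63  0.18  2.24 -0.38  0.29  0.24]
tool axes in jig rows x,y,z: [[0.0, 0.0, -1.0], [-0.01, 1.0, 0.0], [1.0, 0.01, 0.0]]
```

View pics/s9.png

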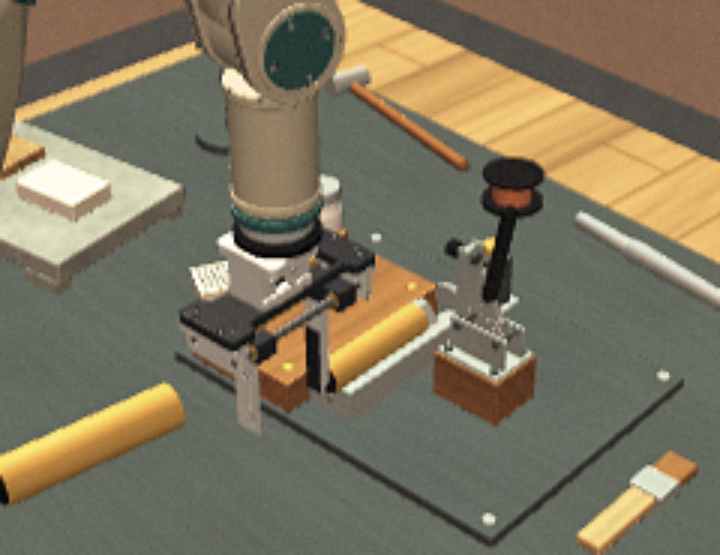

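The front finger (320,360) stands right behind the tube's near end. Sliding now.

```bash
python3 -m inch '[[[0,0,0.3,0,0,0,0.8],[0,0,0.3,0,0,0,0.8],[0,0,0.3,0,0,0,0.8],[0,0,0.3,0,0,0,0.8],[0,0,0.3,0,0,0,0.8],[0,0,0.3,0,0,0,0.8],[0,0,0.3,0,0,0,0.8],[0,0,0.3,0,0,0,0.8]]]'; python3 look.py 10; python3 -c "
from h import *
go([-128,0,50],1)"
```

```text
t: 8.3
ee_pos: [0.45, 0.0821, 0.2496]
eef_rot: [-0.075, 1.566, 0.081]
contact_force: [-0.6, -0.2, -0.4]
opening: 0.0752
195
tube x -98.5055715222527 34.51780602131678 ztop [66.471049   71.68304379] ridge y at mid -3.248694353767907 yaw deg -0.2753059062585568
t 8.35 tip jig [-148.2    1.2   50.4] F jig [ 0.81  0.79 -0.86] open 0.0754
tool shift cm [ 0.05 -0.06  2.11] rotvec [ 0.006  0.005 -0.003] q [-0.38  0.64  0.2   2.18 -0.37  0.35  0.23]
tool axes in jig rows x,y,z: [[0.0, 0.0, -1.0], [-0.01, 1.0, 0.0], [1.0, 0.01, 0.0]]
```

View pics/s10.png

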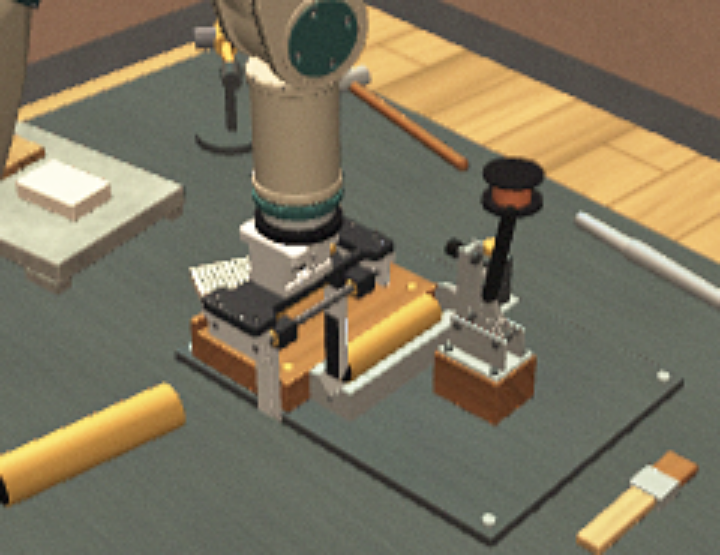

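```bash
python3 -m inch '[[[0,0,0.2,0,0,0,0.8],[0,0,0.2,0,0,0,0.8],[0,0,0.2,0,0,0,0.8],[0,0,0.2,0,0,0,0.8],[0,0,0.2,0,0,0,0.8],[0,0,0.1,0,0,0,0.8],[0,0,0.1,0,0,0,0.8]]]'; python3 look.py 11; python3 -c "
from h import *
go([-128,0,50],1)"
```

```text
t: 9.05
ee_pos: [0.4633, 0.0835, 0.2496]
eef_rot: [-0.075, 1.566, 0.081]
contact_force: [-0.6, -0.7, 0.5]
opening: 0.0752
187
tube x -84.38901371872079 45.78831122612753 ztop [67.07102481 72.14872737] ridge y at mid -3.2368237377934426 yaw deg 0.06823549563270155
t 9.1 tip jig [-135.2    1.2   50.4] F jig [-0.43 -0.18  0.24] open 0.0754
tool shift cm [ 0.04 -0.06  0.81] rotvec [ 0.006  0.004 -0.003] q [-0.38  0.65  0.21  2.14 -0.36  0.37  0.23]
tool axes in jig rows x,y,z: [[0.0, 0.0, -1.0], [-0.01, 1.0, 0.0], [1.0, 0.01, 0.0]]
```

Slow feeling steps, reading the force after each call.

```bash
python3 -m inch '[[[0,0,0.1,0,0,0,0.8],[0,0,0.1,0,0,0,0.8],[0,0,0.1,0,0,0,0.8]]]'
```

```text
t: 9.4
ee_pos: [0.4665, 0.0839, 0.2496]
eef_rot: [-0.075, 1.565, 0.081]
contact_force: [-0.5, -0.3, 0.6]
opening: 0.0754
```

```bash
python3 -m inch '[[[0,0,0.1,0,0,0,0.8]]]'
```

```text
t: 9.5
ee_pos: [0.4676, 0.0839, 0.2496]
eef_rot: [-0.075, 1.565, 0.081]
contact_force: [-1.0, 0.4, 0.1]
opening: 0.0751
```

```bash
python3 -m inch '[[[0,0,0.1,0,0,0,0.8]]]'
```

```text
t: 9.6
ee_pos: [0.4686, 0.084, 0.2496]
eef_rot: [-0.075, 1.566, 0.081]
contact_force: [-0.9, 0.0, 0.8]
opening: 0.0753
```

```bash
python3 -m inch '[[[0,0,0.1,0,0,0,0.8]]]'
```

```text
t: 9.7
ee_pos: [0.4697, 0.0841, 0.2496]
eef_rot: [-0.075, 1.566, 0.081]
contact_force: [-0.5, -0.9, 0.0]
opening: 0.075
```

```bash
python3 -m inch '[[[0,0,0.08,0,0,0,0.8]]]'
```

```text
t: 9.8
ee_pos: [0.4706, 0.0842, 0.2496]
eef_rot: [-0.075, 1.565, 0.081]
contact_force: [-0.3, 0.1, 1.3]
opening: 0.0753
```

```bash
python3 -m inch '[[[0,0,0.08,0,0,0,0.8]]]'; python3 look.py 12
```

```text
t: 9.9
ee_pos: [0.4715, 0.0843, 0.2496]
eef_rot: [-0.075, 1.566, 0.081]
contact_force: [0.0, -0.1, -0.6]
opening: 0.0752
184
tube x -72.86405331552456 53.330904362683526 ztop [67.33784873 71.69885837] ridge y at mid -3.3057063000832883 yaw deg 0.2696888332096132
```

```bash
python3 -m inch '[[[0,0,0.08,0,0,0,0.8]]]'
```

```text
t: 10.05
ee_pos: [0.4724, 0.0844, 0.2496]
eef_rot: [-0.075, 1.565, 0.081]
contact_force: [-0.3, 0.6, -0.3]
opening: 0.075
```

```bash
python3 -m inch '[[[0,0,0.08,0,0,0,0.8]]]'
```

```text
t: 10.15
ee_pos: [0.4733, 0.0845, 0.2496]
eef_rot: [-0.075, 1.565, 0.081]
contact_force: [-1.4, -0.7, 0.5]
opening: 0.0751
```

```bash
python3 -m inch '[[[0,0,0.08,0,0,0,0.8]]]'
```

```text
t: 10.25
ee_pos: [0.474, 0.0846, 0.2496]
eef_rot: [-0.075, 1.566, 0.081]
contact_force: [-2.0, 0.6, 0.9]
opening: 0.0752
```

View pics/s12.png

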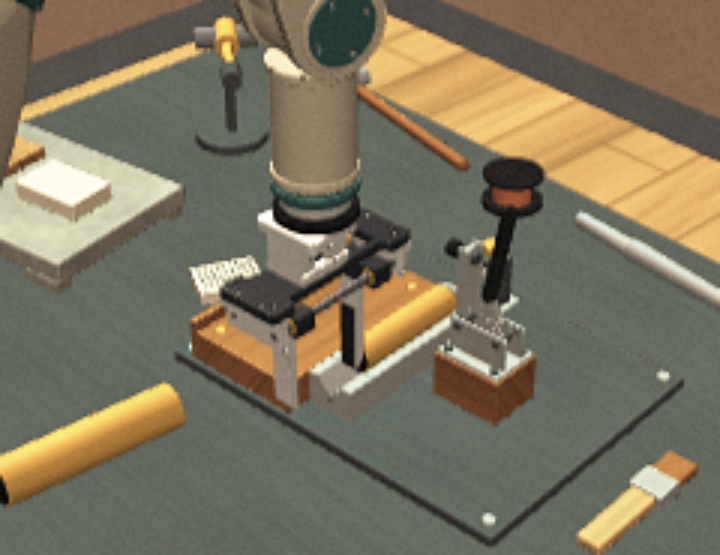

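The force along -x has started to rise (-2.0 N) and the advance is shortening, which suggests contact with the stop.

```bash
python3 -m inch '[[[0,0,0.08,0,0,0,0.8]]]'
```

```text
t: 10.35
ee_pos: [0.4743, 0.0846, 0.2495]
eef_rot: [-0.075, 1.568, 0.081]
contact_force: [-1.5, -1.1, 1.0]
opening: 0.0753
```

```bash
python3 -m inch '[[[0,0,0.06,0,0,0,0.8]]]'
```

```text
t: 10.45
ee_pos: [0.4745, 0.0846, 0.2494]
eef_rot: [-0.075, 1.569, 0.081]
contact_force: [-1.7, -0.5, 0.1]
opening: 0.0756
```

The advance has stalled at about 2 N with 0.8 mm steps, so the force grows with the commanded shift. I'll press harder in stages.

```bash
python3 -m inch '[[[0,0,0.12,0,0,0,0.8]]]'
```

```text
t: 10.55
ee_pos: [0.4749, 0.0847, 0.2493]
eef_rot: [-0.075, 1.571, 0.081]
contact_force: [-3.5, -0.2, 1.7]
opening: 0.0755
```

```bash
python3 -m inch '[[[0,0,0.16,0,0,0,0.8]]]'
```

```text
t: 10.65
ee_pos: [0.4756, 0.0848, 0.249]
eef_rot: [-0.075, 1.574, 0.081]
contact_force: [-5.9, -1.3, 1.8]
opening: 0.0749
```

```bash
python3 -m inch '[[[0,0,0.2,0,0,0,0.8]]]'
```

```text
t: 10.75
ee_pos: [0.4763, 0.0848, 0.2488]
eef_rot: [-0.075, 1.578, 0.081]
contact_force: [-6.7, -0.1, 3.4]
opening: 0.0749
```

```bash
python3 -m inch '[[[0,0,0.2,0,0,0,0.8]]]'
```

```text
t: 10.85
ee_pos: [0.477, 0.0849, 0.2485]
eef_rot: [-0.075, 1.583, 0.082]
contact_force: [-5.4, -0.7, 2.5]
opening: 0.075
```

It holds 5–7 N against a solid stop for several rows. I'll back off now.

```bash
python3 -m inch '[[[0,0,-0.2,0,-0.015,0,0.8],[0,0,-0.4,0,0,0,0.8],[0,0,-1,0,0,0,0.8],[0,0,-1.2,0,0,0,0.8],[0,0,0,0,0,0,0.8]]]'; python3 look.py 13; python3 -c "
from h import *
go([-128,0,50],1)
im,d=env.grab_frame('top');cv2.imwrite('pics/t13.png',cv2.resize(im[110:310,190:450,::-1],None,fx=3,fy=3))"
```

```text
t: 11.35
ee_pos: [0.4491, 0.0821, 0.2486]
eef_rot: [-0.075, 1.561, 0.082]
contact_force: [-0.0, -0.3, 0.3]
opening: 0.075
193
tube x -75.8188381235069 52.160374628018126 ztop [67.24196063 71.89264842] ridge y at mid -2.791877377195905 yaw deg 0.013951602472010773
t 11.4 tip jig [-147.5    1.3   49.6] F jig [0.68 0.93 0.45] open 0.075
tool shift cm [-0.02 -0.06  2.15] rotvec [ 0.006  0.01  -0.004] q [-0.37  0.64  0.2   2.18 -0.37  0.34  0.23]
tool axes in jig rows x,y,z: [[0.01, 0.0, -1.0], [-0.01, 1.0, 0.0], [1.0, 0.01, 0.01]]
```

View pics/t13.png

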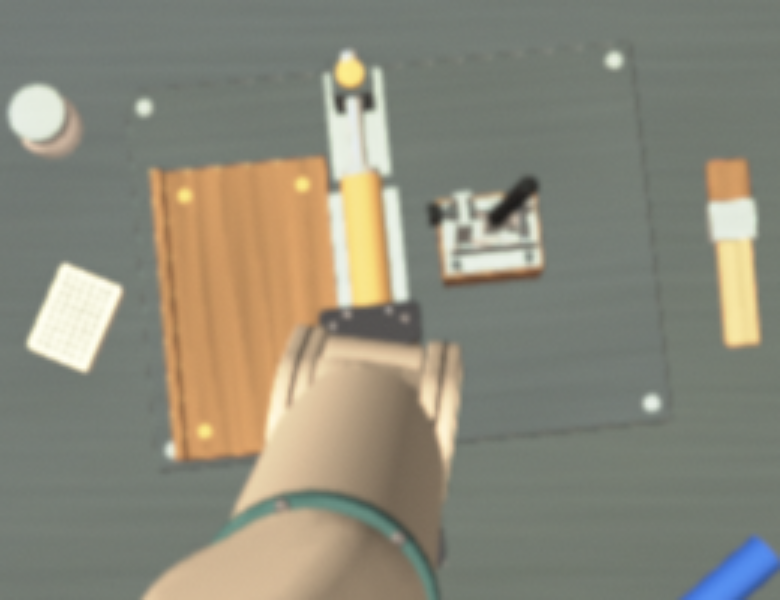

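View pics/s13.png

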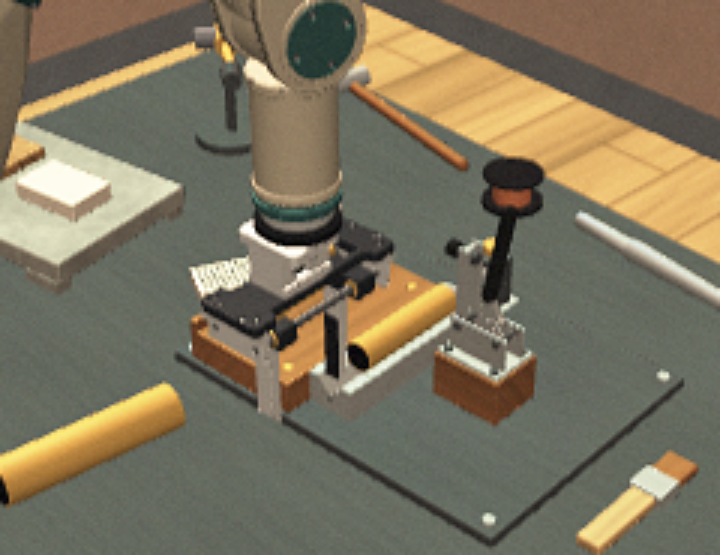

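In the top view the tube's far end (360,172) now meets the stop disc, and the near end is free of the hand. On to the clamp: rise, close the fingers and go over to the handle.

```bash
python3 -m inch '[[[-2,0,-0.5,0,0,0,0.8],[-4,0,0,0,0,0,0.8],[-4,0,0,0,0,0,0],[-4,0,0,0,0,0,0],[-4,0,0,0,0,0,0],[-3.5,0,0,0,0,0,0],[0,0,0,0,0,0,0]]]'; python3 -c "
from h import *
go([0,-70,265],1)"
```

```text
t: 12.15
ee_pos: [0.4462, 0.0806, 0.4729]
eef_rot: [-0.073, 1.553, 0.081]
contact_force: [-0.1, -0.5, -0.1]
opening: 0.0386
t 12.15 tip jig [-150.3   -0.   273.7] F jig [-0.17 -0.44 -0.12] open 0.0386
tool shift cm [ 1.1  -7.   15.31] rotvec [ 0.005  0.017 -0.004] q [-0.58  0.28  0.44  1.96 -0.15  0.92  0.03]
tool axes in jig rows x,y,z: [[0.02, 0.0, -1.0], [-0.0, 1.0, 0.0], [1.0, 0.0, 0.02]]
```

```bash
python3 -m inch '[[[0,-1.5,3,0,0.017,0,0],[0,-1.5,3,0,0,0,0],[0,-1.5,3,0,0,0,0],[0,-1.3,3,0,0,0,0],[0,-1,2.5,0,0,0,0],[0,0,0,0,0,0,0]]]'; python3 -c "
from h import *
go([0,-80,195],1)
im,d=env.grab_frame('side');cv2.imwrite('pics/s14.png',cv2.resize(im[100:285,260:500,::-1],None,fx=3,fy=3))"
```

```text
t: 12.75
ee_pos: [0.6025, 0.0268, 0.4704]
eef_rot: [-0.076, 1.569, 0.086]
contact_force: [-1.1, -0.4, -0.4]
opening: 0.0004
t 12.75 tip jig [ -3.  -67.6 271.2] F jig [-1.09 -0.3  -0.37] open 0.0004
tool shift cm [ 7.61 -1.16  0.29] rotvec [ 0.01   0.001 -0.007] q [-0.35  0.52  0.43  1.58 -0.24  1.09  0.24]
tool axes in jig rows x,y,z: [[0.0, 0.01, -1.0], [-0.01, 1.0, 0.01], [1.0, 0.01, 0.0]]
```

View pics/s14.png

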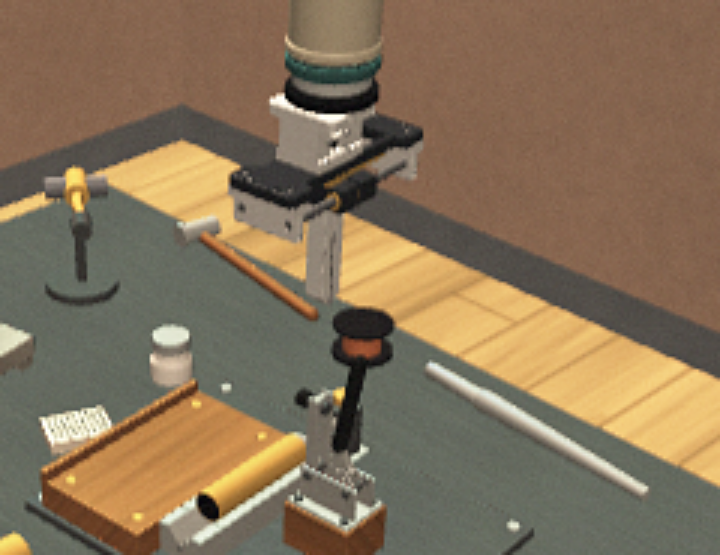

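```bash
python3 -m inch '[[[0,-1.1,0.3,0.01,0,0,0],[2,0,0,0,0,0,0],[2,0,0,0,0,0,0],[2,0,0,0,0,0,0],[1,0,0,0,0,0,0],[0,0,0,0,0,0,0]]]'; python3 -c "
from h import *
go([0,-110,192],1)
im,d=env.grab_frame('side');cv2.imwrite('pics/s15.png',cv2.resize(im[130:285,320:450,::-1],None,fx=4,fy=4))"
```

```text
t: 13.4
ee_pos: [0.6019, 0.0153, 0.3975]
eef_rot: [-0.066, 1.573, 0.078]
contact_force: [-0.2, 0.8, 0.5]
opening: 0.0
t 13.4 tip jig [ -5.4 -78.8 198.3] F jig [-0.11  0.82  0.51] open 0.0
tool shift cm [ 0.6  -2.97  0.48] rotvec [-0.002 -0.004 -0.008] q [-0.32  0.6   0.4   1.67 -0.28  0.94  0.28]
tool axes in jig rows x,y,z: [[-0.0, 0.01, -1.0], [0.0, 1.0, 0.01], [1.0, -0.0, -0.0]]
```

View pics/s15.png

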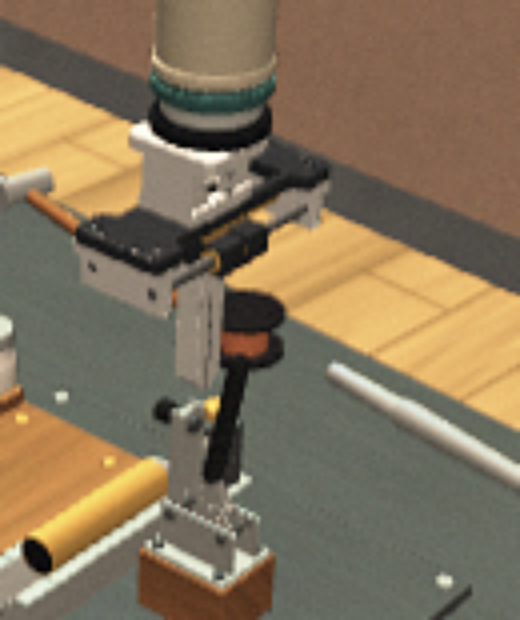

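The finger stands in front of the black grip, above the clamp arm. Now I'll push the handle over along its arc.

```bash
python3 -m inch '[[[0.1,-0.8,0.4,0,0,0,0],[0.1,-0.9,0,0,0,0,0],[0.2,-0.9,0,0,0,0,0],[0.3,-0.9,0,0,0,0,0],[0.3,-0.9,0,0,0,0,0]]]'; python3 -c "
from h import *
go([0,-122,188],1)
im,d=env.grab_frame('side');cv2.imwrite('pics/s16.png',cv2.resize(im[130:285,320:450,::-1],None,fx=4,fy=4))"
```

```text
t: 13.95
ee_pos: [0.6119, -0.0299, 0.3917]
eef_rot: [-0.066, 1.565, 0.082]
contact_force: [-1.0, 1.2, 1.4]
opening: 0.0003
t 13.95 tip jig [   2.  -124.2  192.5] F jig [-0.85  1.26  1.39] open 0.0003
tool shift cm [ 0.46  0.42 -0.1 ] rotvec [ 0.001  0.005 -0.01 ] q [-0.23  0.61  0.39  1.65 -0.29  0.93  0.36]
tool axes in jig rows x,y,z: [[0.01, 0.01, -1.0], [-0.0, 1.0, 0.01], [1.0, 0.0, 0.01]]
```

View pics/s16.png

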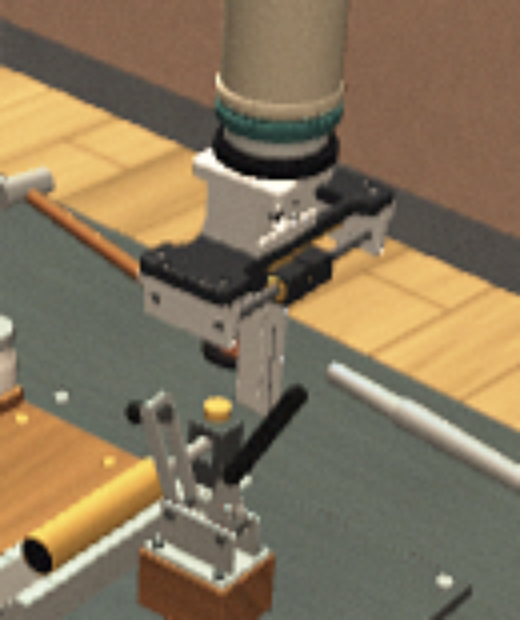

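The handle now leans back, with the fingertip on it at (270,410), and the arm is coming over. I'll continue along the arc.

```bash
python3 -m inch '[[[0.8,-0.8,0,0,0,0,0],[0.9,-0.7,0,0,0,0,0],[0.9,-0.7,0,0,0,0,0],[1.0,-0.6,0,0,0,0,0]]]'; python3 -c "
from h import *
go([0,-173,131],1)
im,d=env.grab_frame('side');cv2.imwrite('pics/s17.png',cv2.resize(im[130:285,320:450,::-1],None,fx=4,fy=4))"
```

```text
t: 14.4
ee_pos: [0.6154, -0.0635, 0.3538]
eef_rot: [-0.066, 1.561, 0.076]
contact_force: [0.1, 0.3, 4.0]
opening: 0.0007
t 14.4 tip jig [   3.1 -158.9  154.6] F jig [0.09 0.25 3.98] open 0.0007
tool shift cm [ 2.35 -1.31 -0.16] rotvec [-0.003  0.009 -0.006] q [-0.17  0.67  0.37  1.67 -0.31  0.85  0.43]
tool axes in jig rows x,y,z: [[0.01, 0.01, -1.0], [0.0, 1.0, 0.01], [1.0, -0.0, 0.01]]
```

View pics/s17.png

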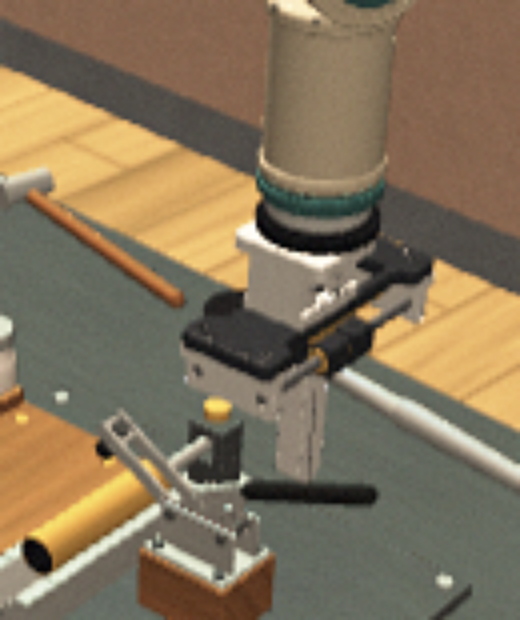

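```bash
python3 -m inch '[[[1.0,-0.6,-0.2,0,0,0,0],[1.1,-0.5,0,0,0,0,0],[1.1,-0.4,0,0,0,0,0],[1.0,-0.2,0,0,0,0,0]]]'; python3 -c "
from h import *
go([0,-180,91],1)
im,d=env.grab_frame('side');cv2.imwrite('pics/s18.png',cv2.resize(im[130:285,320:450,::-1],None,fx=4,fy=4))"
```

```text
t: 14.85
ee_pos: [0.6142, -0.0809, 0.3053]
eef_rot: [-0.065, 1.566, 0.078]
contact_force: [0.9, 0.7, 1.2]
opening: 0.0005
t 14.85 tip jig [  -0.7 -175.6  106.1] F jig [0.97 0.6  1.19] open 0.0005
tool shift cm [ 1.51 -0.29  0.14] rotvec [-0.002  0.004 -0.008] q [-0.12  0.73  0.34  1.71 -0.34  0.77  0.48]
tool axes in jig rows x,y,z: [[0.0, 0.01, -1.0], [0.0, 1.0, 0.01], [1.0, -0.0, 0.0]]
```

View pics/s18.png

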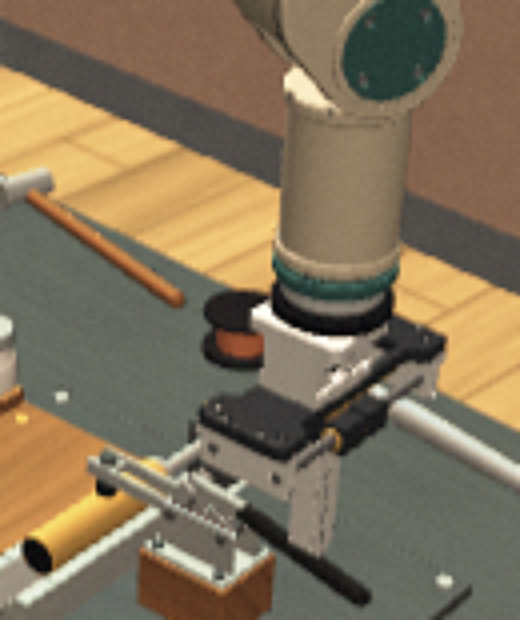

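```bash
python3 -m inch '[[[0.6,-0.2,0.1,0,0,0,0],[0.5,-0.1,0,0,0,0,0]]]'
```

```text
t: 15.1
ee_pos: [0.615, -0.0835, 0.2922]
eef_rot: [-0.064, 1.57, 0.079]
contact_force: [-2.5, 4.1, 15.1]
opening: 0.0005
```

```bash
python3 -m inch '[[[0.4,0,0,0,0,0,0],[0.3,0,0,0,0,0,0]]]'; python3 -c "
from h import *
go([0,-180,91],1)"
```

```text
t: 15.3
ee_pos: [0.615, -0.0833, 0.288]
eef_rot: [-0.063, 1.569, 0.081]
contact_force: [-4.3, 0.9, 18.7]
opening: 0.0004
t 15.3 tip jig [  -0.6 -177.4   88.8] F jig [-4.18  1.25 18.66] open 0.0004
tool shift cm [-0.22 -0.03  0.08] rotvec [-0.002  0.001 -0.012] q [-0.1   0.75  0.33  1.71 -0.35  0.74  0.5 ]
tool axes in jig rows x,y,z: [[0.0, 0.01, -1.0], [0.0, 1.0, 0.01], [1.0, -0.0, 0.0]]
```

```bash
python3 -c "
from h import *
im,d=env.grab_frame('side');cv2.imwrite('pics/s19.png',cv2.resize(im[150:285,300:450,::-1],None,fx=4,fy=4))
J=(cloud('side',d)*1000-OJ)@RJ
m=(d>0)&(im.max(2)<60)&(J[...,1]<-100)&(J[...,1]>-240)&(abs(J[...,0])<20)&(J[...,2]<140)&(J[...,2]>30)
p=J[m];print(len(p))
for y in range(-230,-100,10):
  q=p[abs(p[:,1]-y)<5]
  if len(q):print(y,len(q),np.round(np.median(q,0)),np.round(q[:,2].max()))
"
```

```text
168
-220 13 [  -1. -219.   70.] 76.0
-210 20 [  -3. -210.   71.] 81.0
-200 20 [  -2. -201.   75.] 83.0
-190 17 [  -3. -190.   79.] 86.0
-180 15 [  -5. -180.   81.] 88.0
-170 7 [  -5. -171.   85.] 88.0
-160 15 [  -3. -160.   92.] 99.0
-150 17 [  -2. -150.   95.] 100.0
-140 20 [  -2. -139.   99.] 104.0
-130 15 [  -3. -130.  102.] 107.0
-120 7 [  -5. -119.   90.] 107.0
-110 2 [ -15. -114.   91.] 91.0
```

View pics/s19.png

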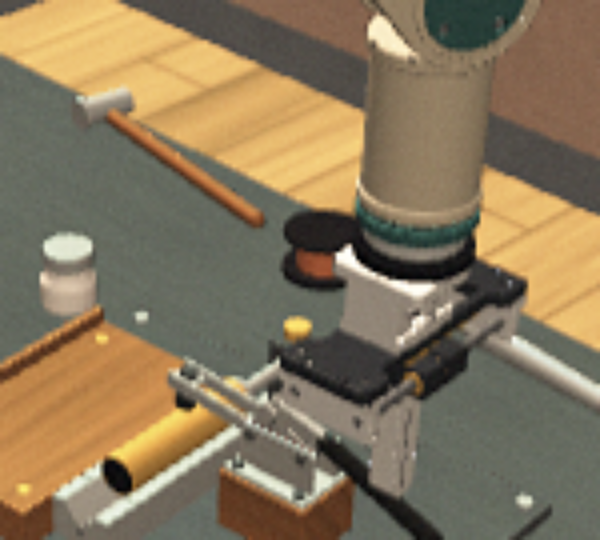

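```bash
python3 -m inch '[[[0.4,0,0,0,0,0,0],[0.4,0,0,0,0,0,0]]]'
```

```text
t: 15.55
ee_pos: [0.6148, -0.0833, 0.2844]
eef_rot: [-0.061, 1.568, 0.083]
contact_force: [-5.8, 1.7, 17.8]
opening: 0.0003
```

```bash
python3 -m inch '[[[0.5,0,0,0,0,0,0],[0.5,0,0,0,0,0,0]]]'
```

```text
t: 15.75
ee_pos: [0.6145, -0.0831, 0.2788]
eef_rot: [-0.06, 1.567, 0.086]
contact_force: [-5.6, 1.8, 13.9]
opening: 0.0006
```

```bash
python3 -c "
from h import *
go([0,-180,91],1)
im,d=env.grab_frame('side');cv2.imwrite('pics/s20.png',cv2.resize(im[150:285,300:450,::-1],None,fx=4,fy=4))
J=(cloud('side',d)*1000-OJ)@RJ
m=(d>0)&(im.max(2)<60)&(J[...,1]<-100)&(J[...,1]>-240)&(abs(J[...,0])<20)&(J[...,2]<140)&(J[...,2]>30)
p=J[m];print(len(p))
for y in range(-230,-100,10):
  q=p[abs(p[:,1]-y)<5]
  if len(q):print(y,len(q),np.round(np.median(q,0)),np.round(q[:,2].max()))
im,d=env.grab_frame('top');cv2.imwrite('pics/t20.png',cv2.resize(im[110:310,190:450,::-1],None,fx=3,fy=3))
"
```

```text
t 15.75 tip jig [  -0.6 -176.2   79.6] F jig [-5.42  2.29 13.88] open 0.0006
tool shift cm [-1.14 -0.04  0.14] rotvec [-0.001  0.004 -0.016] q [-0.1   0.76  0.32  1.72 -0.36  0.72  0.5 ]
tool axes in jig rows x,y,z: [[0.0, 0.02, -1.0], [0.0, 1.0, 0.02], [1.0, -0.0, 0.0]]
173
-220 8 [  -1. -217.   55.] 60.0
-210 20 [  -3. -209.   59.] 65.0
-200 21 [  -1. -200.   65.] 69.0
-190 19 [  -3. -190.   69.] 74.0
-180 14 [  -4. -180.   72.] 80.0
-170 9 [  -4. -171.   75.] 78.0
-160 18 [  -3. -159.   83.] 90.0
-150 16 [  -1. -150.   87.] 96.0
-140 23 [  -2. -140.   92.] 101.0
-130 19 [  -2. -130.   98.] 104.0
-120 3 [  -3. -121.   92.] 96.0
-110 3 [ -13. -112.   90.] 91.0
```

View pics/s20.png

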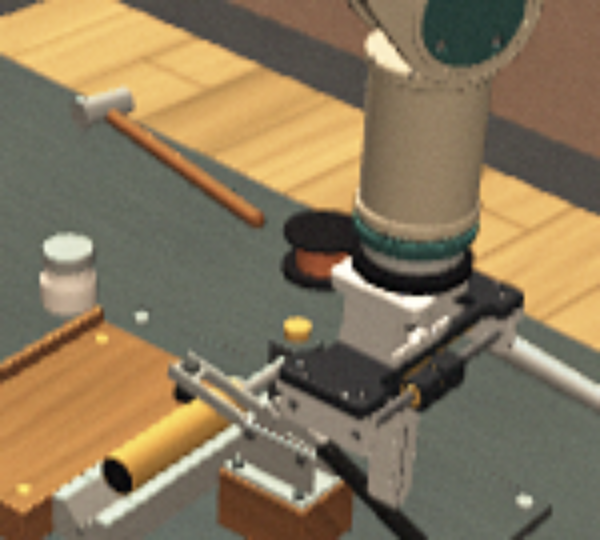

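View pics/t20.png

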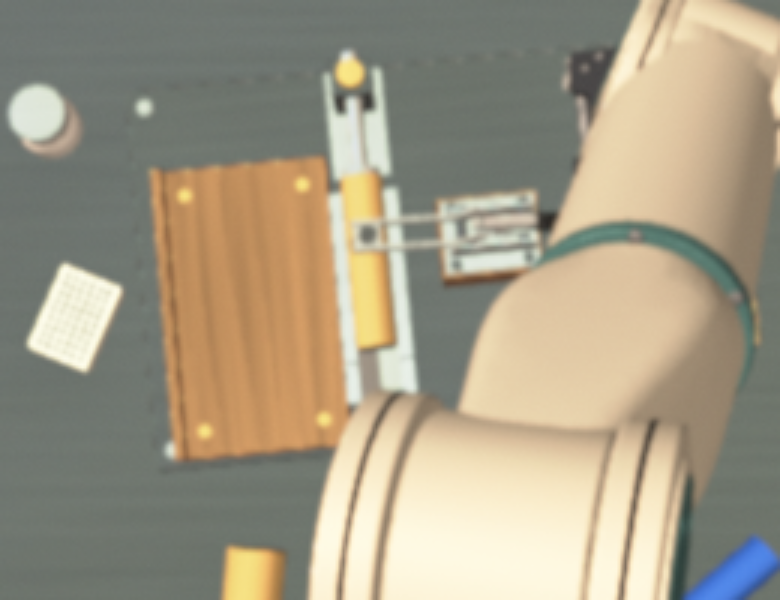

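The arm lies level with its tip on the tube, and the handle is already past its stated stop angle with the stop yielding, so I'll stop pressing and ease off slowly.

```bash
python3 -m inch '[[[-0.2,0,0,0,0,0,0],[-0.3,0,0,0,0,0,0],[-0.4,0,0,0,0,0,0],[-0.5,0,0,0,0,0,0]]]'
cat > hand.py <<'E'
import sys
from h import *
k=sys.argv[1]
go([0,-180,91],1)
im,d=env.grab_frame('side');cv2.imwrite(f'pics/s{k}.png',cv2.resize(im[150:285,300:450,::-1],None,fx=4,fy=4))
J=(cloud('side',d)*1000-OJ)@RJ
m=(d>0)&(im.max(2)<60)&(J[...,1]<-125)&(J[...,1]>-240)&(abs(J[...,0])<20)&(J[...,2]<125)&(J[...,2]>30)
p=J[m]
for y in range(-230,-120,20):
  q=p[abs(p[:,1]-y)<6]
  if len(q):print(y,len(q),np.round(np.median(q,0)),np.round(q[:,2].max()))
E
python3 hand.py 21
```

```text
t: 16.25
ee_pos: [0.6142, -0.0851, 0.2989]
eef_rot: [-0.061, 1.564, 0.085]
contact_force: [-1.5, -0.7, -0.4]
opening: 0.0005
t 16.25 tip jig [  -0.6 -178.3   99.7] F jig [-1.59 -0.52 -0.41] open 0.0005
tool shift cm [0.87 0.13 0.17] rotvec [-0.     0.006 -0.015] q [-0.1   0.73  0.33  1.71 -0.35  0.75  0.5 ]
tool axes in jig rows x,y,z: [[0.01, 0.02, -1.0], [0.0, 1.0, 0.02], [1.0, -0.0, 0.01]]
-230 2 [  -1. -225.   81.] 82.0
-210 20 [  -1. -211.   84.] 87.0
-190 20 [  -3. -191.   91.] 95.0
-170 15 [  -4. -171.   95.] 98.0
-150 24 [  -2. -149.  102.] 111.0
-130 20 [  -3. -130.  108.] 115.0
```

View pics/s21.png

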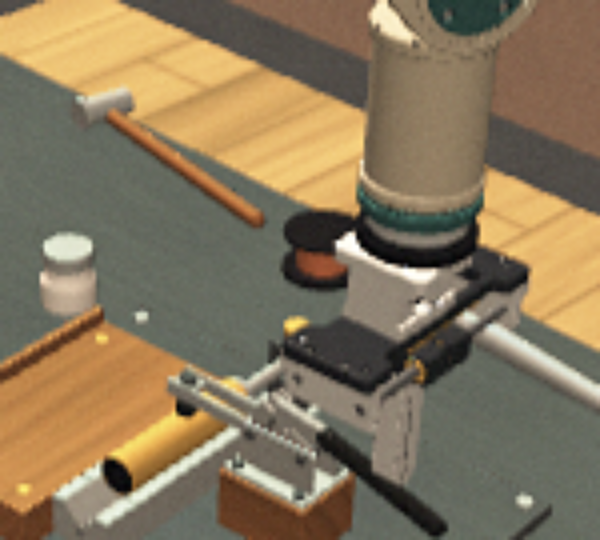

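The handle sprang back to its locked pose (end near y -218, z 80, as stated) and the force on the tool is about 0. I'll rise clear and see whether it stays.

```bash
python3 -m inch '[[[-1,-0.2,0,0,0,0,0],[-3,0,0,0,0,0,0],[-4,0,0,0,0,0,0],[-4,0,0,0,0,0,0],[0,0,0,0,0,0,0],[0,0,0,0,0,0,0]]]'; python3 hand.py 22; python3 look.py 23; python3 -c "
from h import *
im,d=env.grab_frame('top');cv2.imwrite('pics/t22.png',cv2.resize(im[110:310,190:450,::-1],None,fx=3,fy=3))"
```

```text
t: 16.9
ee_pos: [0.6142, -0.0901, 0.4228]
eef_rot: [-0.062, 1.565, 0.083]
contact_force: [-0.7, 1.5, -0.9]
opening: 0.0005
t 16.9 tip jig [  -1.3 -183.8  223.7] F jig [-0.55  1.51 -0.94] open 0.0005
tool shift cm [13.27  0.47  0.17] rotvec [-0.001  0.005 -0.013] q [-0.14  0.59  0.4   1.59 -0.27  1.01  0.44]
tool axes in jig rows x,y,z: [[0.01, 0.01, -1.0], [0.0, 1.0, 0.01], [1.0, -0.0, 0.01]]
-230 1 [  -3. -224.   82.] 82.0
-210 21 [  -4. -210.   85.] 89.0
-190 23 [  -2. -189.   88.] 95.0
-170 22 [  -2. -170.   97.] 104.0
-150 20 [  -1. -151.  101.] 107.0
-130 17 [  -2. -131.  106.] 114.0
137
tube x -74.43342524759815 55.44811305379967 ztop [66.37630096 70.60670215] ridge y at mid -2.1932916044875395 yaw deg -0.7880335192518727
```

View pics/s22.png

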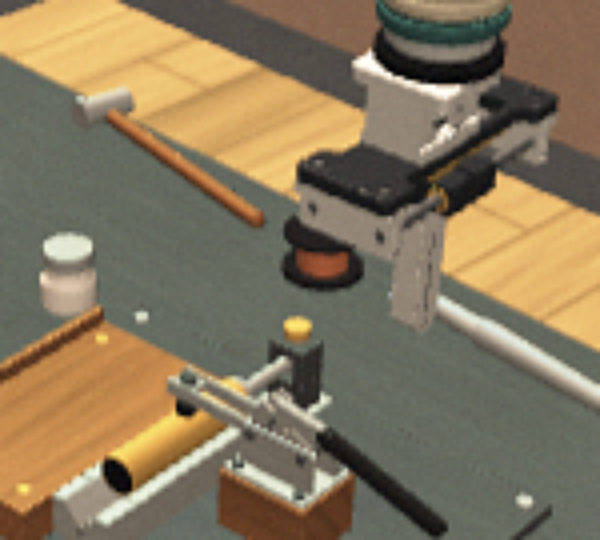

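View pics/t22.png

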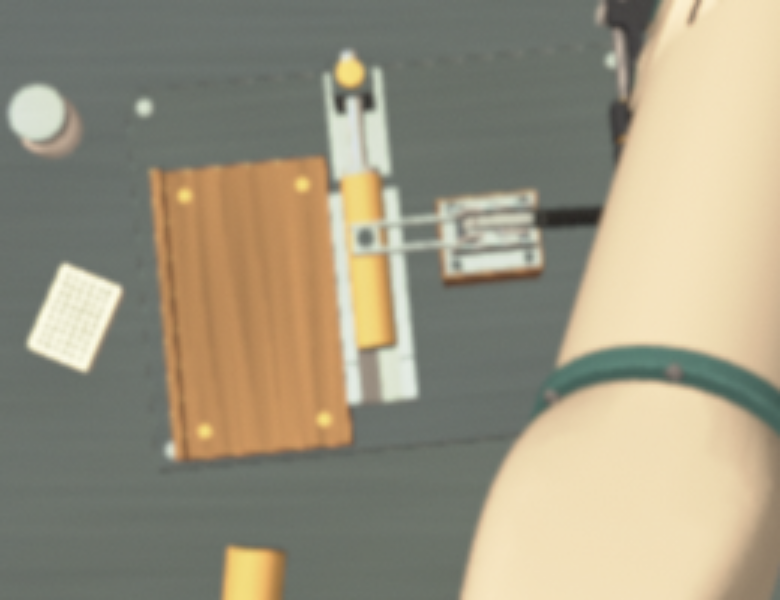

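The handle stays down, and the arm tip (365,238 in the top crop) is on the tube. One last check at the stop, and that the handle and arm hold still.

```bash
python3 -c "
from h import *
im,d=env.grab_frame('top');cv2.imwrite('pics/t24.png',cv2.resize(im[130:235,280:370,::-1],None,fx=5.5,fy=5.5,interpolation=cv2.INTER_CUBIC))
i0=np.load('pics/top0_i.npy')
for n,(a,b,c,e) in dict(jar=(135,165,190,220),block=(195,240,195,235)).items(): print(n,np.abs(im[a:b,c:e].astype(int)-i0[a:b,c:e]).mean())
im,d=env.grab_frame('side');i1=np.load('pics/side0_i.npy');print('brush',np.abs(im[298:335,400:445].astype(int)-i1[298:335,400:445]).mean())
"; python3 hand.py 25
```

```text
jar 19.10851851851852
block 16.380925925925926
brush 2.992192192192192
t 17.15 tip jig [  -2.  -183.5  222. ] F jig [ 0.27  0.67 -0.37] open 0.0006
tool shift cm [13.11  0.45  0.22] rotvec [-0.001  0.002 -0.014] q [-0.13  0.6   0.4   1.59 -0.28  1.01  0.44]
tool axes in jig rows x,y,z: [[0.0, 0.01, -1.0], [0.0, 1.0, 0.01], [1.0, -0.0, 0.0]]
-230 1 [   1. -225.   80.] 80.0
-210 23 [  -3. -211.   85.] 92.0
-190 21 [  -2. -190.   89.] 95.0
-170 19 [  -3. -171.   95.] 102.0
-150 23 [  -2. -150.  103.] 108.0
-130 15 [  -3. -131.  108.] 116.0
```

View pics/t24.png

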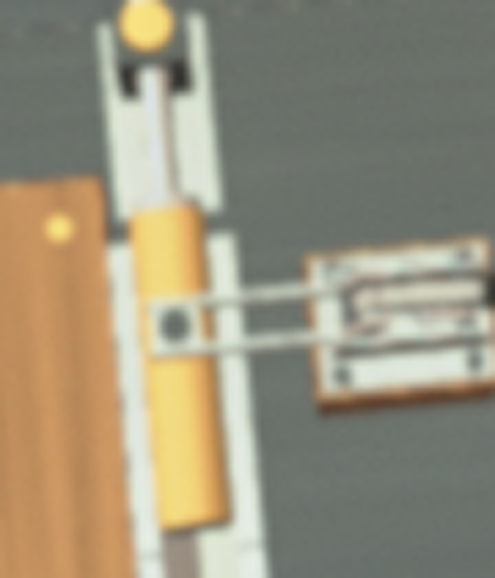

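```bash
python3 -c "
from h import *
im,d=env.grab_frame('top');i0=np.load('pics/top0_i.npy')
for n,(a,b,c,e) in dict(jar=(130,170,188,222),block=(190,242,192,236)).items():
  for q in (i0,im):
    g=q[a:b,c:e].min(2).astype(int);m=g>200;ys,xs=np.nonzero(m);print(n,len(xs),xs.mean()+c,ys.mean()+a,np.median(q[a:b,c:e],(0,1)))
"
```

```text
jar 249 201.62248995983936 147.140562248996 [124. 132. 127.]
jar 204 201.51470588235293 147.19117647058823 [108. 114. 110.]
block 655 214.24885496183205 215.3206106870229 [124. 132. 125.]
block 599 214.25041736227044 215.39732888146912 [108. 114. 108.]
```

The jar and block centroids match the start to about 0.1 px; the picture is only darker overall. The brush patch is also unchanged. Handing in.

```bash
python3 -c "
from plant import env
print(env.finish_job())"
```

```text
the job is handed in; nothing more can be done
None
```

The job is handed in at about 17 s of the 64 s allowed, and my last checks suggest every step was met; the hand-in itself gave no verdict.

- **Rolling in:** I rolled the smaller brass tube across the deck with two open fingers. It ran ahead of them and settled in the vee on its own. Its yaw read -0.1° to 1.6° from the side camera, which is noise at that range. I left it untouched for about 0.7 s.
- **Sliding to the stop:** I pushed it along by its near end until it met the stop, holding about 5–7 N on the wrist sensor for three rows. Then I took the hand off.
- **Clamping:** I pushed the handle over with closed fingers until the arm lay level with its tip on the tube.

**Last checks:**
- The tube lies in the vee, and no gap shows at the stop disc.
- The handle holds its locked pose, with its end near y -218, z 80 mm.
- The tool force is about 0 with the hand about 130 mm clear.
- The jar and block have not moved: their centroids shifted about 0.1 px. The brush patch looks the same.

**What disagreed or could not be checked:**
- **Handle pressed too far:** I pushed it with up to 19 N and it gave about 25 mm past its stated stop. On release it sprang back and stayed.
- **Image comparison:** The raw picture comparison for the jar and block differed by 16–19 grey levels. The picture had darkened overall; neither object had moved.
- **Clamp values:** The clamp's force on the tube and the exact arm angle could only be judged from pictures.

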